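# Clamp a row of glass bars in the cam-lock jig

## Task

Get the clamping jig ready: flip its red cam lever over to free the fence, slide the fence back, and put the wooden spacer block that was left in the bed into the green tray. Then lay every glass bar from the grey mat flat in the bed, side by side in one row with the 36 mm sides along the bed, centred and square between stop and fence; slide the fence up gently, with never more than 15 N on the glass, until the row is tight against the stop and the sprung face is pushed in by about half its travel; and flip the lever back to lock the fence. Leave the cup, the jar and the brush alone.

Things in the scene. Friction and masses are not known exactly. Their poses are not given: they have to be found in the camera images.
- jig: fixed plywood jig base, 110 mm (own x, across) by 340 mm (own y, along the bed) by 15 mm high, origin at the centre of its underside; its flat open top (15 mm above the table) is the bed. Aluminium stop at its -y end, blue sliding fence at its +y end. No walls along the bed's sides; a captive steel track bar lies in a 16 mm groove down its middle
- jig_stop: the stop: fixed aluminium bar, 90 mm across (x) by 15 mm by 20 mm high, standing on the bed at its -y end; origin at the centre of its underside. The bars are pushed against it
- stop_face (a point): point on the bed surface at the foot of the stop's inner face, on the bed's centre line; axes as the jig's, so +y runs along the bed towards the fence
- fence (a joint): travel of the blue fence towards the stop (jig -y), in m: 0 = fully back (sprung face then 190 mm from the stop), 0.142 = fully forward. It starts forward, leaving 50 to 66 mm. When free it slides against about 6 N of friction and stays where it is left; with the lever locked a cam holds it against 12 N or more. Blue block, 80 mm across by 94 mm along y, its top 19 mm above the bed
- fence_knob (a point): centre of the fence's black pull knob: upright cylinder 20 mm in diameter, from 33 to 68 mm above the bed (this point is 53 mm above the bed, 68 mm above the table), 50 mm behind the lever's pivot (+y). Moves with the fence; take it to drag the fence
- sprung_face (a joint): how far the fence's sprung face is pushed in, in m: 0 = not touched, 0.010 = bottomed. Spring 1000 N/m (so 0.005 is 5 N). The face is a black rubber-faced plate 70 mm across, 8 mm thick, from 2 to 20 mm above the bed, on the fence's stop side
- face_front (a point): middle of the sprung face's front at the level of the bed; axes as the jig's. It touches the bars
- cam_lever (a joint): angle of the red cam lever, rad: 0 = locked (it leans 0.7 rad from upright to the jig's -x side), 0.7 = upright, 1.4 = fully freed (leans 0.7 rad to the +x side). The cam bites below about 0.5; below 0.2 is locked, above 1.1 is freed. Turning takes about 0.1 N m (2 N at the tip), near the locked end about 0.5 N m (8 N at the tip); it stays where it is left
- lever_pivot (a point): the lever's hinge, on the fence, 18 mm above the bed (33 mm above the table); the hinge axis runs along the jig's y, so the lever swings across the bed. Moves with the fence
- lever_tip (a point): centre of the red ball (18 mm) at the lever's end, 66 mm from the pivot; the shaft is 10 mm thick
- spacer: beech spacer block, 50 mm (own x) by 36 mm (own y) by 40 mm high, origin at the centre of its underside; starts standing in the bed between stop and fence, its x across the bed
- tray: fixed low green tray, 140 mm (x) by 110 mm (y) by 18 mm high outside, walls 4 mm; origin at the centre of its underside
- tray_in (a point): centre of the tray's inner floor
- mat: fixed flat grey mat, 220 by 200 mm, 3 mm thick, where the glass bars lie; bare table (about x 0.44, y -0.10) is left between mat, tray, brush and jig; origin at the centre of its underside
- bar1: Dark red fused-glass bar, 50 mm (own x) by 36 mm (own y) by 18 mm high, 60 to 120 g, pale streaks on top (either big face may lie up in the end); origin at its centre, 9 mm above what it lies flat on. May be absent. Starts flat on the grey mat.
- bar2: Amber fused-glass bar, 50 mm (own x) by 36 mm (own y) by 18 mm high, 60 to 120 g, pale streaks on top (either big face may lie up in the end); origin at its centre, 9 mm above what it lies flat on. May be absent. Starts flat on the grey mat.
- bar3: Blue-grey fused-glass bar, 50 mm (own x) by 36 mm (own y) by 18 mm high, 60 to 120 g, pale streaks on top (either big face may lie up in the end); origin at its centre, 9 mm above what it lies flat on. May be absent. Starts flat on the grey mat.
- bar4: Green fused-glass bar, 50 mm (own x) by 36 mm (own y) by 18 mm high, 60 to 120 g, pale streaks on top (either big face may lie up in the end); origin at its centre, 9 mm above what it lies flat on. May be absent. Starts flat on the grey mat.
- cup: bystander: blue plastic cup, 80 mm across, 110 mm high, origin at the centre of its underside
- frit_jar: bystander: amber jar with a white cap, 60 mm across, 85 mm high, origin at the centre of its underside
- brush: bystander: brush about 140 mm long lying on the table, origin near its middle
Mind the look-alikes: they are no part of the job. Several things look just like the tray: the one meant starts nearest to the robot's base.

How it is judged:
By the outcome, as a careful person would: the job done as asked, in the order asked, and still so for the second after the job is handed in, with the robot touching nothing.
Of bar1, bar2, bar3, bar4 only 2 to 4 are there at a start; the rules pass over those that are not, and their reading is None.
At some moment in a run one of spacer, bar1, bar2, bar3, bar4 may be knocked a few centimetres aside while the robot is not near it.
Once in a run the grip may slacken for a moment while it holds something.
It also fails if it takes over 210 s, if anything falls off the work surface, if the arm or the gripper's body presses on something with over 40 N, if the wrist force passes 120 N, or if a joint passes its speed limit or range.

## Robot

A 6-joint arm with a two-finger parallel gripper is mounted at the origin on the work surface. World frame = base frame: x ahead of the robot, y to its left, z up, the work surface at z = 0. Lengths are in mm, angles in degrees, forces in N, time in s.
With the tool pointing down it reaches from about 350 to 850 mm from the base axis. Payload 8.1 kg.
Tool frame: the origin (TCP) lies midway between the tips of the shut fingers; the grasp point (between the pads) lies 19 mm behind it; x points along the fingers, z is the direction in which the jaws open and shut, and the axes are right-handed (so a half turn about x gives the same grasp; the last joint's range is limited). The gripper opens to 85 mm and grips with 20 to 120 N. Pads are 22 mm wide; open, the fingers measure 114 mm over their backs; the gripper's body (76 mm by 85 mm) begins 54 mm behind the grasp point. The pads swing forward as they close: fully open they stand 13 mm farther back than shut.
Start: joints at [66.039, 7.471, 85.268, -0, 87.261, -4.893], TCP at [195.993, 567.091, 192.992] pointing down, gripper open.
Joint ranges: [-169.43, 169.43], [-51.17, 129.36], [1.28, 143.12], [-76.62, 256.62], [0, 156.53], [-152.29, 152.29]. Speed limits (degrees/s): [136.94, 136.94, 159.86, 180, 180, 180].

## Interface

Orientations are given as [roll, pitch, yaw] about the fixed x, y, z axes, in that order (R = Rz(yaw) Ry(pitch) Rx(roll)).
In Python, from bench import r gives the robot as it stands. The module is installed in compiled form; this text tells all that it offers.
- The arm moves only by the tool servo_tool, never from a script. Its argument "commands" is a list that holds one entry, the list of rows, each a list of 7 numbers: the closure in counts, from 0 (fully open) to 255 (shut), then the shift along the tool's x, y, z in cm, then the turn, a rotation vector about the tool's x, y, z in degrees. A call has 1 to 8 rows; each row is the pose to reach, as a shift and turn from the pose commanded when the call began, along the tool's axes at that moment; what a row does not reach only later rows make up. A row lasts 1/10 s, in which the tool goes at most 50 mm and 8.59 degrees, less where a joint would pass 70% of its speed; a pose out of reach is approached as far as the arm can. A call with a gripper value outside its range is refused whole. The fingers move at their own pace and stop on an object; "force" is the grip in N (left out, the last holds). Time passes only in rows, so rows that repeat a pose let the fingers close. It gives the time, the measured TCP pose, the force and the opening at its end, in the units of the state.
- r.sense(): the state, without advancing time (a new reading comes with each control period).
- r.snapshot(name): name is "side" or "top" or "wrist"; returns (picture, depth): 384x512x3 uint8, red, green, blue; 384x512 float32, mm along the optical axis (not along the pixel's ray), 0 where there is no reading.
- r.calibration(name): a dict with "fx", "fy", "cx", "cy" (pixels), "pose" (4x4, takes a point from camera to world coordinates). Camera axes: x right, y down, z forward; pixel columns grow to the right and rows downward; lengths in mm; the calibration is good to about 2 mm. The wrist camera is an equidistant fisheye: a pixel r from the principal point sees the ray r / f radians off the axis. A picture is of the moment at which its call begins: read the wrist's pose just before it. calibration takes no time and is no camera call; for the wrist camera it gives the pose at the moment of the call.
- r.hand_in(): hands the job in, once; it reports no verdict.
The state is a dict: "time": time; "joint_pos": joint angles; "qd": joint speeds; "joint_efforts": joint torques, N m; "tool_pos": TCP position; "tcp_rot": TCP orientation; "ft_force": force on the tool from outside, world axes, zero at the start; "wrist_torque": the same for the moment, N m; "finger_gap": finger opening in mm.
Only numpy, scipy, OpenCV 4.12 (cv2) and the standard library are available. Lean on these libraries where they do the work, as an engineer would, in place of code of your own. Each camera call takes 0.05 s, during which the arm holds its last target.

## Working session

There is one attempt and no reset: what is moved stays moved. The work goes in short steps, Python scripts to look and compute and a tool call to move; the robot and the scene stay as the last step left them, time stands still between calls to the robot, and variables do not carry over. Pictures are saved under pics/ and viewed, and the job is handed in when it is done.

Besides the shell and the picture viewer there is one more tool, called after ">>>" by a JSON object that holds its "name" and its "arguments", one argument or row to a line. servo_tool: Moves the arm, as the interface text tells. Its arguments: {"type":"object","properties":{"commands":{"type":"array","items":{"type":"array","items":{"type":"array","items":{"type":"number"}}}},"force":{"type":"number"}},"required":["commands"]}

```bash
mkdir -p pics; ls; python3 - <<'E'
from bench import r
import cv2, numpy as np
print(r.sense())
for n in ("top","side","wrist"):
    c=r.calibration(n); print(n,{k:(np.round(v,3).tolist()) for k,v in c.items()})
    p,d=r.snapshot(n); cv2.imwrite(f"pics/{n}0.png",p[:,:,::-1]); np.save(f"{n}0.npy",d)
E
```

```text
pics
{'time': 0.0, 'joint_pos': array([ 6.60393730e+01,  7.51433041e+00,  8.53290735e+01,  6.21011083e-04,
        8.72626039e+01, -4.89396396e+00]), 'qd': array([-0.00810795, -0.03609502,  0.04416247, -0.02164757, -0.08320214,
       -0.04378592]), 'joint_efforts': array([ 2.32228349e-04, -5.69376469e+01, -5.00567079e+01,  7.88408238e-05,
        1.44624675e-02, -2.85049492e-05]), 'tool_pos': array([195.73059885, 566.5177577 , 191.954589  ]), 'tcp_rot': array([ 174.77080476,   89.89399041, -114.29588848]), 'ft_force': array([-0.4306609 ,  0.45976523, -0.59945497]), 'wrist_torque': array([-0.00323308, -0.00435164, -0.01564168]), 'finger_gap': 85.33356596043235}
top {'fx': 389.953, 'fy': 389.953, 'cx': 250.244, 'cy': 191.952, 'pose': [[0.01, -0.995, 0.103, 452.547], [-1.0, -0.011, -0.013, 36.296], [0.014, -0.103, -0.995, 1316.172], [0.0, 0.0, 0.0, 1.0]]}
side {'fx': 449.611, 'fy': 449.611, 'cx': 256.869, 'cy': 189.902, 'pose': [[0.977, -0.156, 0.146, 430.699], [-0.214, -0.743, 0.635, -730.288], [0.01, -0.651, -0.759, 991.418], [0.0, 0.0, 0.0, 1.0]]}
wrist {'fx': 297.319, 'fy': 297.319, 'cx': 256.565, 'cy': 196.173, 'pose': [[0.327, 0.91, 0.257, 130.798], [0.945, -0.314, -0.09, 589.871], [-0.001, 0.272, -0.962, 374.332], [0.0, 0.0, 0.0, 1.0]]}
```

View pics/top0.png

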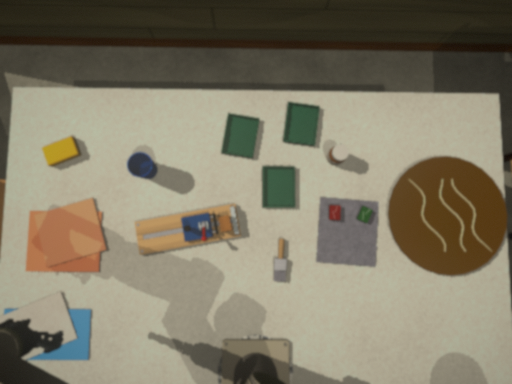

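View pics/side0.png

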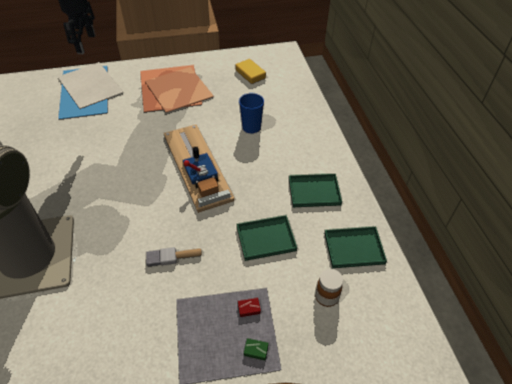

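View pics/wrist0.png

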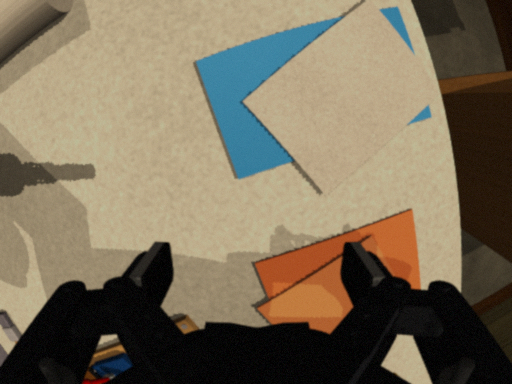

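```bash
cat > h.py <<'E'
import numpy as np, cv2
from scipy.spatial.transform import Rotation as R
from bench import r
def proj(name,P,c=None):
    c=c or r.calibration(name); M=np.linalg.inv(c['pose']); p=(M[:3,:3]@np.atleast_2d(P).T).T+M[:3,3]
    if name=='wrist':
        rho=np.hypot(p[:,0],p[:,1]); th=np.arctan2(rho,p[:,2]); k=c['fx']*th/np.maximum(rho,1e-9)
        return np.c_[c['cx']+k*p[:,0],c['cy']+k*p[:,1]]
    return np.c_[c['cx']+c['fx']*p[:,0]/p[:,2],c['cy']+c['fy']*p[:,1]/p[:,2]]
def ray(name,uv,c=None):
    c=c or r.calibration(name); uv=np.atleast_2d(np.float64(uv))
    x=(uv[:,0]-c['cx'])/c['fx'];y=(uv[:,1]-c['cy'])/c['fy']
    if name=='wrist':
        t=np.hypot(x,y); s=np.where(t>1e-9,np.sin(t)/np.maximum(t,1e-9),1); d=np.c_[x*s,y*s,np.cos(t)]
    else: d=np.c_[x,y,np.ones_like(x)]
    return c['pose'][:3,3],(c['pose'][:3,:3]@d.T).T
def at_z(name,uv,z,c=None):
    o,d=ray(name,uv,c); return o+d*((z-o[2])/d[:,2])[:,None]
def cloud(name,dep,c):
    v,u=np.mgrid[:384,:512]; uv=np.c_[u.ravel(),v.ravel()]
    o,d=ray(name,uv,c); zc=d@c['pose'][:3,2]   # depth along optical axis
    return (o+d*(dep.ravel()/zc)[:,None]).reshape(384,512,3)
def snap(name,tag):
    c=r.calibration(name); p,d=r.snapshot(name)
    cv2.imwrite(f'pics/{tag}.png',p[:,:,::-1]); np.savez(f'{tag}.npz',p=p,d=d,pose=c['pose'],i=[c['fx'],c['fy'],c['cx'],c['cy']])
    return p,d,c
def load(tag):
    z=np.load(f'{tag}.npz'); i=z['i']; return z['p'],z['d'],dict(fx=i[0],fy=i[1],cx=i[2],cy=i[3],pose=z['pose'])
def down(yaw,tilt=None):
    """tool x down; jaw axis (tool z) horizontal at angle yaw(deg) in world"""
    x=np.array([0,0,-1.]);z=np.array([np.cos(np.radians(yaw)),np.sin(np.radians(yaw)),0]);y=np.cross(z,x)
    return R.from_matrix(np.c_[x,y,z])
def pose():
    s=r.sense(); return s['tool_pos'],R.from_euler('xyz',s['tcp_rot'],degrees=True)
def go(target,yaw=None,rot=None):
    p,q=pose(); t=rot if rot is not None else (down(yaw) if yaw is not None else q)
    if yaw is not None:
        a=[down(yaw),down(yaw+180)]; t=min(a,key=lambda k:(q.inv()*k).magnitude())
    d=q.inv().apply(np.array(target)-p)/10; w=(q.inv()*t).as_rotvec(degrees=True)
    s=r.sense()
    print('t',round(s['time'],2),'pos',p.round(1),'jawyaw',round(np.degrees(np.arctan2(*q.as_matrix()[[1,0],2])),1),'j6',s['joint_pos'].round(0),'F',s['ft_force'].round(1),'gap',round(s['finger_gap'],1))
    print('shift cm',d.round(2),'rv',w.round(2),'rows',max(np.linalg.norm(d)/5,np.linalg.norm(w)/8.59).round(1))
E
python3 - <<'E'
from h import *
p,d,c=snap('top','topA')
cv2.imwrite('pics/topA_jig.png',cv2.resize(p[180:280,120:260,::-1],None,fx=5,fy=5,interpolation=cv2.INTER_CUBIC))
cv2.imwrite('pics/topA_mat.png',cv2.resize(p[150:280,250:390,::-1],None,fx=5,fy=4.5,interpolation=cv2.INTER_CUBIC))
C=cloud('top',d,c)
for n,uv in dict(bar1=(335,212),bar4=(366,215),tray=(279,187),jigL=(140,235),stop=(235,220),fence=(197,226),red=(204,236),spacer=(225,223),brush=(280,260),mat=(348,230)).items(): print(n,C[uv[1],uv[0]].round(0))
E
```

```text
bar1 [ 523. -263.   24.]
bar4 [ 514. -367.   23.]
tray [607. -79.   1.]
jigL [441. 382.  15.]
stop [493.  69.  35.]
fence [472. 192.  36.]
red [440. 163.  94.]
spacer [482. 100.  52.]
brush [364. -81.  20.]
mat [ 464. -311.    2.]
```

View pics/topA_jig.png

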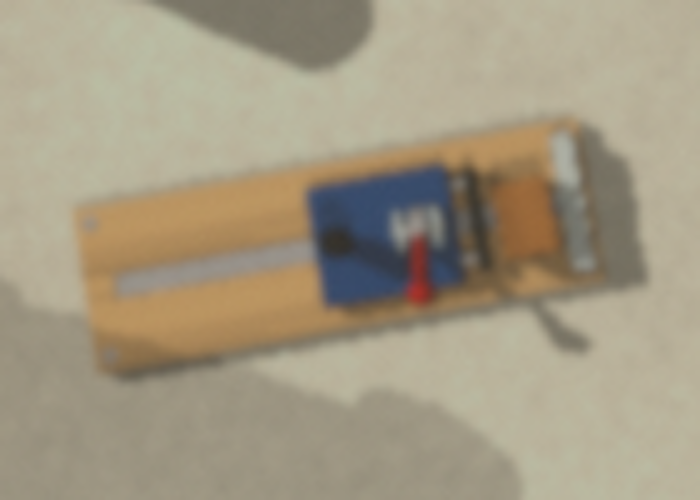

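View pics/topA_mat.png

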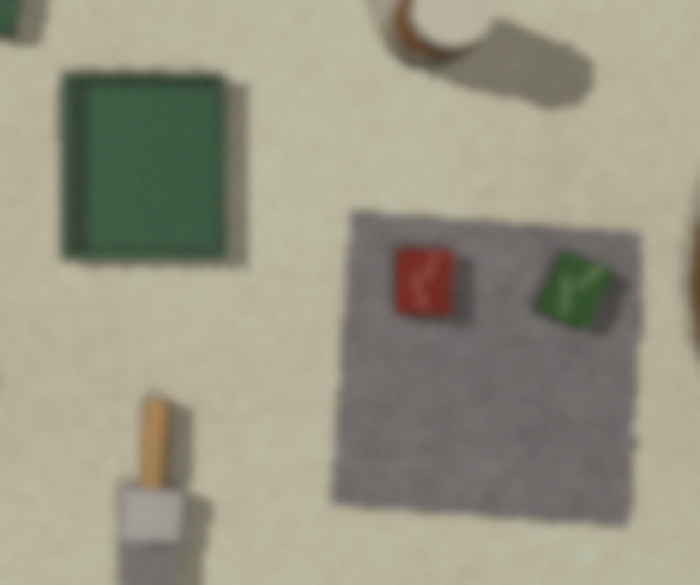

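```bash
python3 - <<'E'
from h import *
p,d,c=load('topA')
hsv=cv2.cvtColor(p,cv2.COLOR_RGB2HSV)
def rect(m,z,name):
    m=m.astype(np.uint8); n,l,st,_=cv2.connectedComponentsWithStats(m)
    for i in range(1,n):
        if st[i,4]<60: continue
        ys,xs=np.where(l==i); P=at_z('top',np.c_[xs,ys],z,c)[:,:2].astype(np.float32)
        print(name,st[i,4],[np.round(k,1) for k in cv2.minAreaRect(P)], 'meanrgb',p[ys,xs].mean(0).round(0))
C=cloud('top',d,c)
h,s,v=hsv[...,0],hsv[...,1],hsv[...,2]
inj=np.zeros_like(h,bool); inj[195:262,128:252]=1
hh=C[...,2]
rect(inj&(hh>9),15,'jig')
b=np.zeros_like(inj); b[195:240,320:380]=1
rect(b&(s>90),21,'bars')
b=np.zeros_like(inj); b[155:215,255:303]=1
rect(b&(s>90)&(h>50)&(h<90),9,'tray')
b=np.zeros_like(inj); b[190:275,310:385]=1
rect(b&(hh>1)&(v<150),3,'mat')
E
```

```text
jig 3368 [array([466.3, 226. ]), array([112.2, 339.9]), np.float64(11.1)] meanrgb [139. 118.  92.]
bars 175 [array([ 523.3, -262.1]), array([36.8, 47.2]), np.float64(89.4)] meanrgb [115.  54.  48.]
bars 116 [array([ 516.9, -361.9]), array([32.5, 42.5]), np.float64(62.6)] meanrgb [59. 87. 51.]
mat 3274 [array([ 460.3, -309.8]), array([203.1, 219.2]), np.float64(85.9)] meanrgb [110. 103.  99.]
```

```bash
python3 - <<'E'
from h import *
go([400,250,330],yaw=9)
p,q=pose(); print(q.as_matrix().round(2))
E
```

```text
t 0.2 pos [195.8 566.8 192.3] jawyaw 70.9 j6 [66.  8. 85. -0. 87. -5.] F [-0.1 -0.1 -0. ] gap 85.3
shift cm [-13.74 -29.64 -23.28] rv [ 6.194e+01 -6.000e-02  3.000e-02] rows 8.0
[[-0.   -0.95  0.33]
 [-0.    0.33  0.95]
 [-1.    0.   -0.  ]]
```

```bash
python3 - <<'E'
from h import *
go([482,110,300],yaw=10)
E
```

```text
t 0.2 pos [195.8 566.8 192.3] jawyaw 70.9 j6 [66.  8. 85. -0. 87. -5.] F [-0.1 -0.1 -0. ] gap 85.3
shift cm [-10.73 -41.97 -33.83] rv [ 6.094e+01 -6.000e-02  3.000e-02] rows 11.0
```

>>> {"name": "servo_tool", "arguments": {
  "commands": [
    [[0,-5,-5,-4,8,0,0],[0,-10.7,-9,-8,16,0,0],[0,-10.7,-14,-12,24,0,0],[0,-10.7,-19,-15,32,0,0],[0,-10.7,-24,-19,40,0,0],[0,-10.7,-28,-22.5,48,0,0],[0,-10.7,-32,-26,55,0,0],[0,-10.7,-36,-29,61,0,0]]
  ]
}}

```text
time: 1.0
tool_pos: [393.3, 250.9, 297.9]
tcp_rot: [19.2, 90.0, 28.9]
ft_force: [0.6, 1.0, -0.7]
finger_gap: 85.4
```

```bash
python3 - <<'E'
from h import *
go([482,110,300],yaw=10)
E
```

```text
t 1.0 pos [393.3 250.9 297.9] jawyaw 9.7 j6 [ 26. -15.  96.   0.  99.  17.] F [ 0.6  1.  -0.7] gap 85.4
shift cm [ -0.21 -15.38   6.38] rv [-0.34  0.04 -0.01] rows 3.3
```

>>> {"name": "servo_tool", "arguments": {
  "commands": [
    [[0,0,-5,2.1,0,0,0],[0,0,-9.5,4.2,0,0,0],[0,-0.2,-14,6.4,-0.3,0,0],[0,-0.2,-15.4,6.4,-0.3,0,0],[0,-0.2,-15.4,6.4,-0.3,0,0]]
  ]
}}

```text
time: 1.5
tool_pos: [483.0, 109.4, 299.2]
tcp_rot: [-149.6, 89.9, -139.6]
ft_force: [-0.6, 0.4, 0.4]
finger_gap: 85.1
```

```bash
python3 - <<'E'
from h import *
snap('wrist','w1')
print(pose()[0])
E
```

```text
[482.45966395 111.01402764 299.26162569]
```

View pics/w1.png

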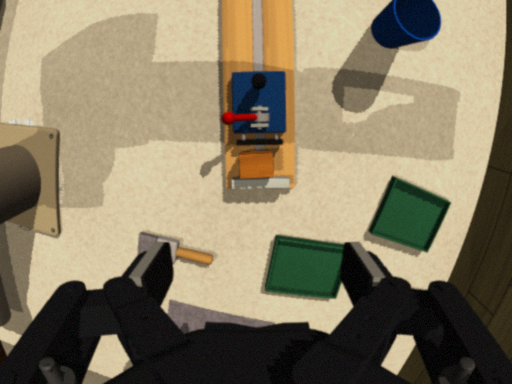

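```bash
cat > jig.py <<'E'
from h import *
def jigfit(tag,name='wrist'):
    p,d,c=load(tag); C=cloud(name,d,c)
    hsv=cv2.cvtColor(p,cv2.COLOR_RGB2HSV); h,s,v=[hsv[...,i].astype(int) for i in range(3)]
    wood=(h>8)&(h<24)&(s>90)&(C[...,2]>9)&(C[...,2]<22)&(np.linalg.norm(C[...,:2]-[466,226],axis=2)<200)
    P=at_z(name,np.argwhere(wood)[:,::-1],15,c)[:,:2]
    print('wood n',wood.sum(),[np.round(k,1) for k in cv2.minAreaRect(P.astype(np.float32))])
    e=np.array([np.cos(np.radians(10)),np.sin(np.radians(10))]); f=np.array([-e[1],e[0]])
    a=P@e; b=P@f; mid=[];B=[];lo=[];hi=[]
    for t in np.arange(b.min(),b.max(),8):
        k=(b>=t)&(b<t+8)
        if k.sum()>20: lo.append(a[k].min());hi.append(a[k].max());B.append(t+4)
    lo=np.array(lo);hi=np.array(hi);B=np.array(B)
    ok=(hi-lo>105)
    L=np.polyfit(B[ok],((lo+hi)/2)[ok],1); print('centreline slope deg',np.degrees(np.arctan(L[0])),'width',np.median((hi-lo)[ok]),ok.sum())
    ang=10-np.degrees(np.arctan(L[0])); 
    ex=np.array([np.cos(np.radians(ang)),np.sin(np.radians(ang))]); ey=np.array([-ex[1],ex[0]])
    cx=np.median((e*((np.polyval(L,B))[:,None])+f*B[:,None])@ex)
    print('jig ang',ang,'cl x-coord',cx)
    return p,d,c,C,h,s,v,ex,ey,cx
E
python3 - <<'E'
from jig import *
p,d,c,C,h,s,v,ex,ey,cx=jigfit('w1')
def st(m,z,n):
    P=at_z('wrist',np.argwhere(m)[:,::-1],z,c)[:,:2]
    print(n,m.sum(),'x',np.percentile(P@ex-cx,[1,50,99]).round(1),'y',np.percentile(P@ey,[1,50,99]).round(1),[np.round(k,1) for k in cv2.minAreaRect(P.astype(np.float32))])
roi=np.zeros_like(h,bool); roi[60:195,215:300]=1
Z=C[...,2]
st(roi&(Z>30)&(Z<40)&(s<70)&(v>110)&(np.arange(384)[:,None]>172),35,'stop')
st(roi&(Z>48)&(Z<60)&(h<20)&(s>150)&(np.arange(384)[:,None]>150),55,'spacer')
st(roi&(h>100)&(h<125)&(s>130)&(Z>28),34,'fence')
st(roi&((h<5)|(h>174))&(s>180)&(Z>40),80,'lever')
st(roi&(v<60)&(Z>60)&(np.arange(384)[:,None]<95),83,'knob')
st(roi&(v<60)&(Z>20)&(Z<45)&(np.arange(384)[:,None]>133),35,'face')
E
```

```text
wood n 7129 [array([467.3, 214.3]), array([111.3, 308.3]), np.float64(10.9)]
centreline slope deg -1.1138293908240018 width 109.27483260372571 37
jig ang 11.113829390824002 cl x-coord 499.8809256396012
stop 506 x [-43.7   4.4  43.2] y [-29.8 -22.5 -14.2] [array([494.6,  75. ]), array([89.8, 15.9]), np.float64(10.2)]
spacer 855 x [-30.6  -5.9  19. ] y [-8.9  9.8 27.6] [array([482.7, 104.6]), array([50.2, 37. ]), np.float64(13.5)]
fence 2342 x [-37.6   4.4  37.5] y [ 58.1 109.1 147.2] [array([470.6, 196.7]), array([76.1, 90.6]), np.float64(10.6)]
lever 265 x [-49.8 -31.   -5. ] y [72.8 80.3 87.6] [array([448.7, 169.4]), array([45.6, 14.9]), np.float64(9.1)]
knob 195 x [-9.8 -0.4  8.7] y [118.7 128.3 139.1] [array([465.8, 222.2]), array([20.1, 19.8]), np.float64(55.9)]
face 276 x [-35.8  -0.5  32.5] y [-13.   42.5  47.5] [array([469.2, 123.4]), array([92.4, 45.8]), np.float64(49.6)]
```

```bash
cat >> h.py <<'E'
ANG=11.0; CX=499.7
_e=np.array([np.cos(np.radians(ANG)),np.sin(np.radians(ANG))]); _f=np.array([-_e[1],_e[0]])
def J(x,y,z): return np.r_[_e*(x+CX)+_f*y,z]
def toJ(p): p=np.asarray(p); return np.r_[p[:2]@_e-CX,p[:2]@_f,p[2]]
E
python3 - <<'E'
from h import *
go(J(-85,80,150),yaw=101); print(J(-85,80,150))
E
```

```text
t 1.55 pos [482.5 111.  299.3] jawyaw 10.1 j6 [  7. -10.  91.   0.  99.  -3.] F [-0.6  0.7  0.7] gap 85.4
shift cm [14.93  6.17 -8.1 ] rv [ 8.907e+01 -4.000e-02  2.000e-02] rows 10.4
[391.81607335 157.65866506 150.        ]
```

>>> {"name": "servo_tool", "arguments": {
  "commands": [
    [[255,0,0.8,-1,8.5,0,0],[255,0,1.6,-2,17,0,0],[255,0,2.4,-3,25.5,0,0],[255,0,3.2,-4,34,0,0],[255,0,4,-5,42.5,0,0],[255,3,4.8,-6,51,0,0],[255,6,5.5,-7,59,0,0],[255,9,6.2,-8.1,67.5,0,0]]
  ]
}}

```text
time: 2.35
tool_pos: [390.6, 160.2, 208.8]
tcp_rot: [97.2, 89.9, 39.7]
ft_force: [0.3, 0.2, -0.2]
finger_gap: 0.0
```

```bash
python3 - <<'E'
from h import *
go(J(-85,80,150),yaw=101)
E
```

```text
t 2.35 pos [390.6 160.2 208.8] jawyaw -57.5 j6 [ 15. -22. 110.   0.  91.  73.] F [ 0.3  0.2 -0.2] gap 0.0
shift cm [ 5.88 -0.04  0.28] rv [ 2.151e+01 -2.000e-02 -6.000e-02] rows 2.5
```

Rotate the rest, then descend to z 72 beside the lever.

>>> {"name": "servo_tool", "arguments": {
  "commands": [
    [[255,2,0,0.1,8,0,0],[255,4,0,0.2,16,0,0],[255,7,0,0.3,21.5,0,0],[255,10,0,0.3,21.5,0,0],[255,13.7,0,0.3,21.5,0,0],[255,13.7,0,0.3,21.5,0,0],[255,13.7,0,0.3,21.5,0,0]]
  ]
}}

```text
time: 3.05
tool_pos: [392.3, 156.8, 72.9]
tcp_rot: [-94.0, 89.9, -172.7]
ft_force: [0.4, -0.4, 0.7]
finger_gap: -0.1
```

```bash
python3 - <<'E'
from h import *
print(toJ(pose()[0]))
go(J(11,80.3,72),yaw=101)
snap('wrist','w2')
E
```

```text
[-84.7277775   79.06499347  72.89845645]
t 3.05 pos [392.3 156.8  72.9] jawyaw -78.7 j6 [ 15. -16. 120.   0.  76.  94.] F [ 0.4 -0.4  0.7] gap -0.1
shift cm [ 0.08  9.57 -0.07] rv [ 0.31 -0.01  0.09] rows 1.9
```

View pics/w2.png

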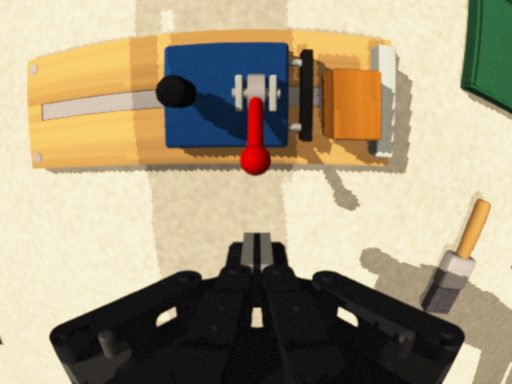

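>>> {"name": "servo_tool", "arguments": {
  "commands": [
    [[255,0.1,2,0,0,0,0],[255,0.1,3.5,0,0,0,0],[255,0.1,4.5,0,0,0,0],[255,0.1,5.5,0,0,0,0],[255,0.1,6.5,0,0,0,0],[255,0.1,7.5,0,0,0,0],[255,0.1,8.5,0,0,0,0],[255,0.1,9.3,0,0,0,0]]
  ]
}}

```text
time: 3.9
tool_pos: [485.2, 174.4, 71.6]
tcp_rot: [-59.0, 90.0, -137.8]
ft_force: [0.1, -0.1, -0.2]
finger_gap: -0.4
```

```bash
python3 - <<'E'
from h import *
print(toJ(pose()[0]))
go(J(11,80.3,72),yaw=101)
snap('wrist','w3'); p,d,c=load('w3')
E
```

```text
[ 9.86256281 78.61030472 71.59260912]
t 3.9 pos [485.2 174.4  71.6] jawyaw -78.8 j6 [ 14.  -0. 106.  -0.  74.  93.] F [ 0.1 -0.1 -0.2] gap -0.4
shift cm [-0.04  0.11 -0.17] rv [0.23 0.   0.  ] rows 0.0
```

View pics/w3.png

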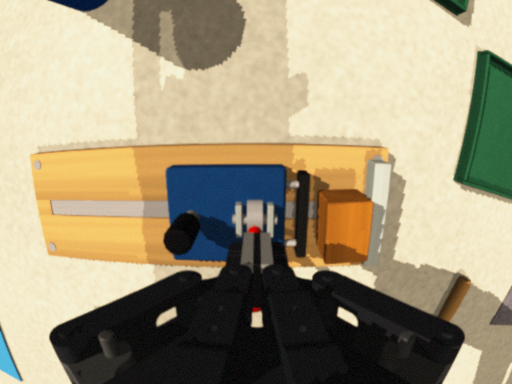

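```bash
python3 - <<'E'
from h import *
p,d,c=snap('side','s1')
cv2.imwrite('pics/s1c.png',cv2.resize(p[110:220,140:270,::-1],None,fx=5,fy=5,interpolation=cv2.INTER_CUBIC))
E
```

```text
(no output)
```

View pics/s1c.png

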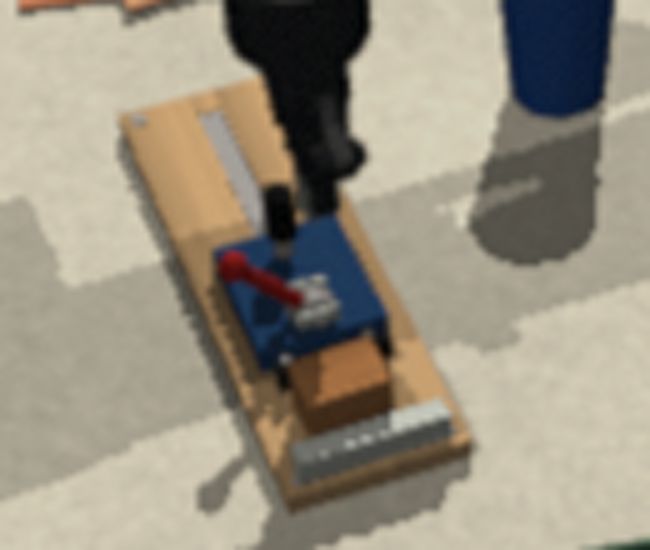

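```bash
python3 - <<'E'
from h import *
p,d,c=load('s1')
q,_=pose()
def crop(uv): return (uv-[140,110])*5
print('tcp',crop(proj('side',q,c)))
print('pivot',crop(proj('side',J(0,80.3,33),c)),'tip',crop(proj('side',J(-42,80.3,83),c)),'knob',crop(proj('side',J(0,130,83),c)))
C=cloud('side',d,c)
for uv in [(235,265),(310,300),(280,190),(325,195),(335,150),(350,390)]:
    u=int(140+uv[0]/5);w=int(110+uv[1]/5); print(uv,toJ(C[w,u]).round(0))
E
```

```text
tcp [[322.57136283 256.52218586]]
pivot [[310.56537156 305.76531213]] tip [[231.89764743 266.07610889]] knob [[275.57596321 188.70272626]]
(235, 265) [-42.  73.  91.]
(310, 300) [-2. 74. 45.]
(280, 190) [  1. 124.  87.]
(325, 195) [ 12.  68. 129.]
(335, 150) [  8.  23. 202.]
(350, 390) [-4. -4. 49.]
```

```bash
python3 - <<'E'
from h import *
for t in ('w2','w3'):
    p,d,c=load(t)
    q=pose()[0] if t=='w3' else np.array([392.3,156.8,72.9])
    print(t,'tcp px',proj('wrist',q,c), 'up35',proj('wrist',q+[0,0,35],c))
    C=cloud('wrist',d,c)
    for uv in [(247,240),(267,240),(247,255),(267,260),(240,280),(255,230),(256,310)]:
        print(uv,toJ(C[uv[1],uv[0]]).round(1),d[uv[1],uv[0]])
p,d,c=load('s1'); C=cloud('side',d,c)
cv2.imwrite('pics/s1d.png',cv2.resize(p[110:170,180:220,::-1],None,fx=10,fy=10,interpolation=cv2.INTER_NEAREST))
for v in range(120,175,3): print(v,toJ(C[v,204]).round(0),p[v,204])
E
```

```text
w2 tcp px [[257.29804801 222.12796689]] up35 [[257.43540042 244.92544495]]
(247, 240) [-73.3  84.1 126.7] 139.30504
(267, 240) [-73.9  74.6 125.3] 140.90073
(247, 255) [-73.9  83.7 141. ] 125.747604
(267, 260) [-73.   75.3 147.1] 119.65797
(240, 280) [-72.4  85.5 163.8] 103.38449
(255, 230) [-119.4   80.8    2.2] 271.72897
(256, 310) [-210.6   79.5    3.2] 295.65625
w3 tcp px [[257.31775039 222.03607474]] up35 [[257.46843306 244.74058178]]
(247, 240) [ 21.1  83.6 125.2] 139.536
(267, 240) [ 20.9  74.2 124.7] 140.1439
(247, 255) [ 21.1  83.2 140.7] 124.62878
(267, 260) [ 21.   74.8 145. ] 120.56259
(240, 280) [ 22.2  85.  162.7] 103.15743
(255, 230) [-5.3 80.2 48.1] 220.96184
(256, 310) [-44.7  79.2  93.8] 187.64038
120 [ 11.  43. 252.] [13 15 15]
123 [ 10.  41. 245.] [14 15 14]
126 [  9.  42. 234.] [11 12 13]
129 [  9.  43. 223.] [26 26 26]
132 [  8.  43. 213.] [31 32 32]
135 [  5.  36. 210.] [26 27 24]
138 [  5.  38. 198.] [23 24 24]
141 [ -1.  19. 206.] [21 22 23]
144 [ -2.  19. 196.] [12 13 12]
147 [  9.  64. 141.] [12 13 12]
150 [ 10.  70. 124.] [13 14 15]
153 [ 29. 148.  34.] [30 45 63]
156 [ 24. 134.  36.] [32 59 91]
159 [ 20. 122.  36.] [32 57 90]
162 [ 17. 112.  34.] [30 58 90]
165 [10. 91. 44.] [119 127 130]
168 [ 7. 81. 43.] [133 129 123]
171 [ 3. 69. 43.] [132 133 125]
174 [ 1. 66. 35.] [71 69 67]
```

View pics/s1d.png

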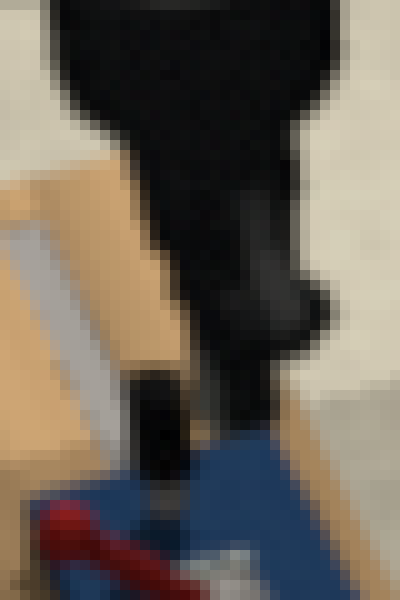

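```bash
python3 - <<'E'
from h import *
for t in ('w1','w3'):
    p,d,c=load(t); C=cloud('wrist',d,c)
    q=np.array([482.46,111.0,299.26]) if t=='w1' else np.array([485.2,174.4,71.6])
    yaw=10.1 if t=='w1' else -78.8
    Rm=down(yaw)
    L=Rm.inv().apply(C.reshape(-1,3)-q).reshape(384,512,3)
    m=(p.max(2)<120)&(d>0)&(d<190)&(np.arange(384)[:,None]>215)
    P=L[m]; o=np.argsort(-P[:,0])[:400]
    print(t,'max x (towards tip) percentiles',np.percentile(P[:,0],[90,99,99.9,100]).round(1))
    for lo in np.arange(-100,-0,8):
        k=(P[:,0]>=lo)&(P[:,0]<lo+8)
        if k.any(): print(lo,'z',np.percentile(P[k,2],[0,10,90,100]).round(0),'y',np.percentile(P[k,1],[0,100]).round(0))
E
```

```text
w1 max x (towards tip) percentiles [-93.1 -59.9 -54.1 -52.1]
-100 z [-71. -60.  61.  72.] y [ 5. 14.]
-92 z [-54. -45.  47.  54.] y [-3. 11.]
-84 z [-56. -47.  49.  57.] y [-12.  11.]
-76 z [-56. -47.  48.  57.] y [-12.  11.]
-68 z [-56. -47.  47.  57.] y [-12.  11.]
-60 z [-53. -43.  44.  54.] y [-13.  11.]
w3 max x (towards tip) percentiles [-88.1 -12.4  -7.4  -4.4]
-100 z [-40. -32.  31.  41.] y [-9. 15.]
-92 z [-35. -23.  23.  34.] y [-12.  15.]
-84 z [-21. -11.  10.  26.] y [-11.  15.]
-76 z [-14.  -7.   6.  13.] y [-8. 12.]
-68 z [-14. -11.  11.  13.] y [ 6. 12.]
-60 z [-14. -11.  11.  13.] y [ 6. 12.]
-52 z [-14. -11.  10.  13.] y [ 7. 12.]
-44 z [1. 1. 3. 3.] y [11. 11.]
-28 z [1. 1. 2. 2.] y [-55. -53.]
-20 z [-60. -58. -46. -43.] y [-18.  -1.]
-12 z [-61. -57. -43. -42.] y [-19.   0.]
```

>>> {"name": "servo_tool", "arguments": {
  "commands": [
    [[255,0,-4,-0.1,0,0,0],[255,0,-8,-0.1,0,0,0],[255,0,-9.8,-0.1,0,0,0],[255,2,-9.8,-0.1,0,0,0],[255,4.5,-9.8,-0.1,0,0,0],[255,4.5,-9.8,-0.1,0,0,0],[255,4.5,-9.8,-0.1,0,0,0]]
  ]
}}

```text
time: 4.7
tool_pos: [387.4, 156.0, 26.6]
tcp_rot: [-87.7, 89.9, -166.4]
ft_force: [0.6, 0.3, 0.5]
finger_gap: 0.1
```

```bash
python3 - <<'E'
from h import *
print(toJ(pose()[0]))
go(J(11,79.5,27),yaw=101)
p,d,c=snap('side','s2')
cv2.imwrite('pics/s2c.png',cv2.resize(p[110:220,140:270,::-1],None,fx=5,fy=5,interpolation=cv2.INTER_CUBIC))
E
```

```text
[-89.62423434  79.20749988  26.60782361]
t 4.7 pos [387.4 156.   26.6] jawyaw -78.8 j6 [ 15. -13. 123.   0.  70.  94.] F [0.6 0.3 0.5] gap 0.1
shift cm [-6.000e-02  1.006e+01  1.000e-02] rv [0.23 0.   0.09] rows 2.0
```

View pics/s2c.png

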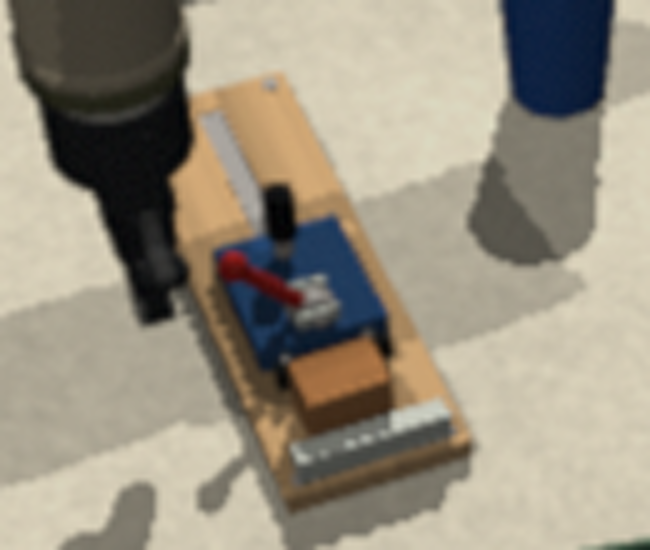

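>>> {"name": "servo_tool", "arguments": {
  "commands": [
    [[255,0,2.4,0,0,0,0],[255,0,3.6,0,0,0,0],[255,0,4.8,0,0,0,0],[255,0,6,0,0,0,0],[255,0,7.2,0,0,0,0],[255,0,8.4,0,0,0,0],[255,0,9.4,0,0,0,0],[255,0,9.9,0,0,0,0]]
  ]
}}

```text
time: 5.55
tool_pos: [486.2, 175.6, 27.3]
tcp_rot: [91.4, 90.0, 12.6]
ft_force: [-2.5, -1.0, 0.3]
finger_gap: 0.3
```

```bash
python3 - <<'E'
from h import *
print(toJ(pose()[0]))
snap('wrist','w4')
p,d,c=snap('side','s3')
cv2.imwrite('pics/s3c.png',cv2.resize(p[110:220,140:270,::-1],None,fx=5,fy=5,interpolation=cv2.INTER_CUBIC))
E
```

```text
[11.04139708 79.61679499 27.31326389]
```

View pics/s3c.png

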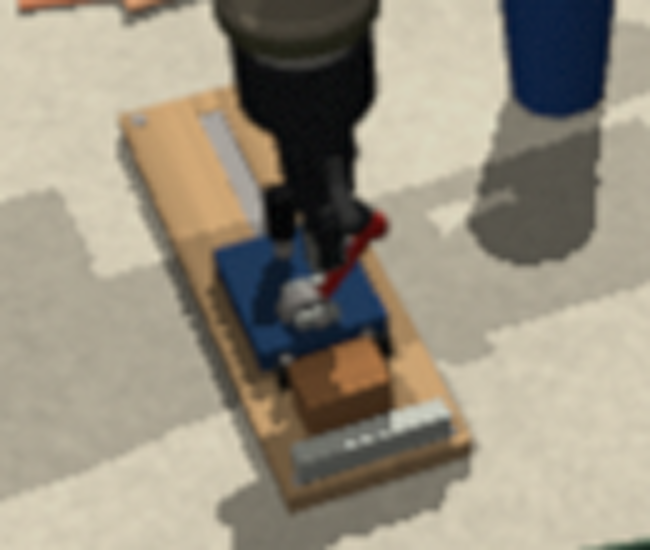

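View pics/w4.png

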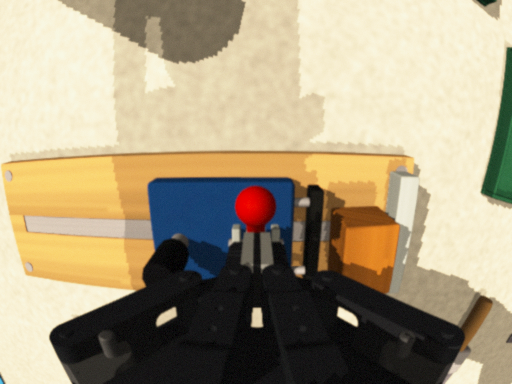

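```bash
python3 - <<'E'
from h import *
p,d,c=load('w4'); C=cloud('wrist',d,c); print(toJ(C[206,255]))
for a in (1.0,1.1,1.2,1.3,1.4):
    t=a-.7; print(a,proj('wrist',J(66*np.sin(t),80,33+66*np.cos(t)),c))
go(J(0,129.8,120),yaw=101)
E
```

```text
[43.54086601 80.8355468  94.56671067]
1.0 [[256.8043176  260.24456528]]
1.1 [[256.86357644 245.0636298 ]]
1.2 [[256.91830141 229.76143662]]
1.3 [[256.96690474 214.80281858]]
1.4 [[257.00821053 200.61858092]]
t 5.65 pos [486.3 175.6  27.3] jawyaw -78.8 j6 [ 14.   3. 108.   0.  69.  93.] F [ 0.8 -0.4 -0.1] gap 0.5
shift cm [-9.27 -1.09 -5.02] rv [ 0.22 -0.   -0.08] rows 2.1
```

>>> {"name": "servo_tool", "arguments": {
  "commands": [
    [[255,-3,-0.5,0,0.2,0,0],[255,-6,-1.1,0,0.2,0,0],[110,-8,-1.1,-2.5,0.2,0,0],[110,-8,-1.1,-5,0.2,0,0],[110,-8,-1.1,-5,0.2,0,0],[110,-8,-1.1,-5,0.2,0,0]]
  ]
}}

```text
time: 6.25
tool_pos: [464.7, 222.6, 106.9]
tcp_rot: [81.0, 89.9, 2.1]
ft_force: [-0.7, -0.9, -0.8]
finger_gap: 48.7
```

```bash
python3 - <<'E'
from h import *
print(toJ(pose()[0]))
p,d,c=snap('wrist','w5')
go(J(0,129.8,8),yaw=101)
E
```

```text
[ -1.06969082 129.84524029 106.94798239]
t 6.3 pos [464.6 222.  106.5] jawyaw -78.9 j6 [ 20.  -2. 105.  -0.  78.  99.] F [-0.3 -1.  -0.2] gap 48.7
shift cm [ 9.85  0.13 -0.05] rv [ 0.07  0.02 -0.01] rows 2.0
```

View pics/w5.png

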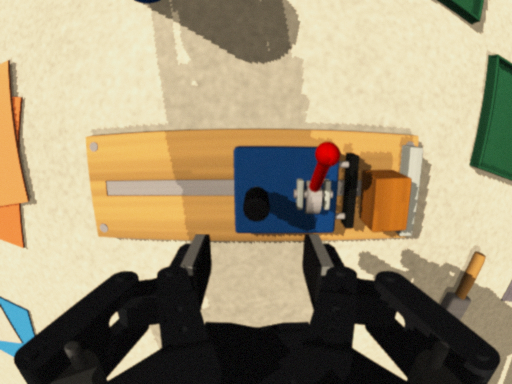

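>>> {"name": "servo_tool", "arguments": {
  "commands": [
    [[110,3,0.1,0,0,0,0],[110,6,0.1,0,0,0,0],[110,8,0.1,0,0,0,0],[110,9.8,0.1,0,0,0,0],[110,9.8,0.1,0,0,0,0],[255,9.8,0.1,0,0,0,0],[255,9.8,0.1,0,0,0,0],[255,9.8,0.1,0,0,0,0]]
  ],
  "force": 40
}}

```text
time: 7.1
tool_pos: [466.6, 222.6, 10.0]
tcp_rot: [93.0, 89.9, 14.1]
ft_force: [-0.9, -1.0, 2.5]
finger_gap: 19.1
```

>>> {"name": "servo_tool", "arguments": {
  "commands": [
    [[255,0,0,0,0,0,0],[255,0,0,0,0,0,0],[255,0,0,0,0,0,0]]
  ]
}}

```text
time: 7.4
tool_pos: [466.6, 222.7, 9.9]
tcp_rot: [86.4, 89.9, 7.4]
ft_force: [-2.1, -2.5, 6.6]
finger_gap: 19.4
```

```bash
python3 - <<'E'
from h import *
print(toJ(pose()[0]))
p,d,c=snap('side','s4')
cv2.imwrite('pics/s4c.png',cv2.resize(p[110:220,140:270,::-1],None,fx=5,fy=5,interpolation=cv2.INTER_CUBIC))
go(J(0,250,8),yaw=101)
E
```

```text
[  0.84855308 129.5210019    9.94757268]
t 7.45 pos [466.7 222.6  10. ] jawyaw -79.0 j6 [ 20.   4. 109.  -0.  67.  99.] F [-1.1 -2.3  6.5] gap 18.7
shift cm [  0.19  -0.08 -12.05] rv [ 0.04  0.01 -0.11] rows 2.4
```

View pics/s4c.png

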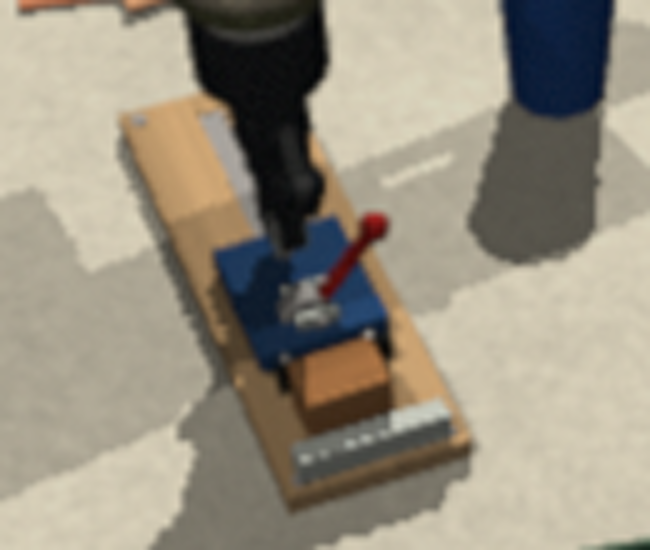

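>>> {"name": "servo_tool", "arguments": {
  "commands": [
    [[255,0,0,-1.5,0,0,0],[255,0,0,-3,0,0,0],[255,0,0,-4.5,0,0,0],[255,0,0,-6,0,0,0],[255,0,0,-7.5,0,0,0],[255,0,0,-9,0,0,0],[255,0,0,-10.5,0,0,0],[255,0,0,-12,0,0,0]]
  ]
}}

```text
time: 8.25
tool_pos: [443.6, 340.2, 10.0]
tcp_rot: [47.1, 89.9, -31.9]
ft_force: [-1.1, -6.4, 8.2]
finger_gap: 18.9
```

>>> {"name": "servo_tool", "arguments": {
  "commands": [
    [[255,0,0,-0.5,0,0,0],[255,0,0,-0.5,0,0,0],[255,0,0,-0.5,0,0,0]]
  ]
}}

```text
time: 8.55
tool_pos: [442.4, 346.5, 10.0]
tcp_rot: [128.4, 89.9, 49.5]
ft_force: [-1.0, 3.2, 5.0]
finger_gap: 18.9
```

```bash
python3 - <<'E'
from h import *
print(toJ(pose()[0]))
snap('wrist','w6')
p,d,c=snap('side','s5')
cv2.imwrite('pics/s5c.png',cv2.resize(p[80:220,120:270,::-1],None,fx=4,fy=4,interpolation=cv2.INTER_CUBIC))
go(J(0,250,8),yaw=101)
E
```

```text
[  0.64281332 255.72644883   9.9930766 ]
t 8.65 pos [442.4 346.5  10. ] jawyaw -78.9 j6 [ 33.  11. 101.   0.  68. 112.] F [-1.8  2.4  5.3] gap 19.0
shift cm [ 0.2  -0.07  0.57] rv [ 0.06 -0.1  -0.11] rows 0.1
```

View pics/s5c.png

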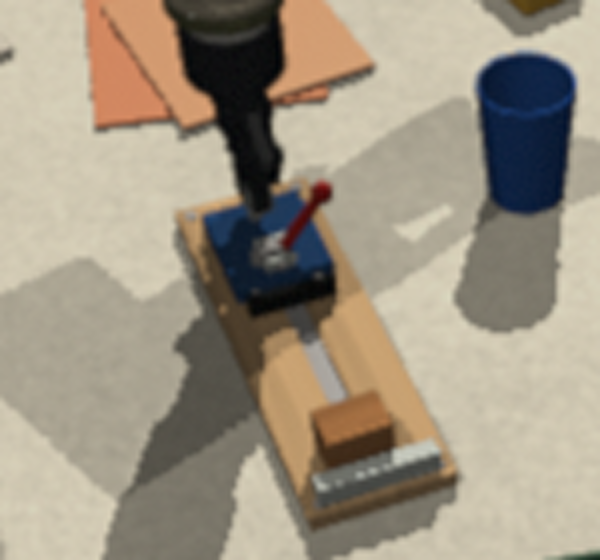

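>>> {"name": "servo_tool", "arguments": {
  "commands": [
    [[110,0,0,0,0,0,0],[110,0,0,0,0,0,0],[110,0,0,0,0,0,0],[110,-3,0,0,0,0,0],[110,-7,0,0,0,0,0],[110,-12,0,3,0,0,0],[0,-17,0,8,0,0,0],[0,-22,0,11,0,0,0]]
  ]
}}

```text
time: 9.45
tool_pos: [458.3, 256.5, 199.6]
tcp_rot: [-54.1, 89.9, -133.0]
ft_force: [0.9, 0.1, 0.2]
finger_gap: 76.0
```

```bash
python3 - <<'E'
from h import *
go(J(-5,75,200),yaw=11)
E
```

```text
t 9.45 pos [458.3 256.5 199.6] jawyaw -78.9 j6 [ 24.  -4.  97.  -0.  88. 103.] F [0.9 0.1 0.2] gap 76.0
shift cm [-0.04 -0.43  8.93] rv [-8.994e+01 -1.000e-02  6.000e-02] rows 10.5
```

>>> {"name": "servo_tool", "arguments": {
  "commands": [
    [[0,0,0,2,-8.5,0,0],[0,0,0,4,-17,0,0],[0,0,0,6,-25.5,0,0],[0,0,0,8,-34,0,0],[0,0,0,10,-42.5,0,0],[0,0,0,12,-51,0,0],[0,0,-0.2,14,-59.5,0,0],[0,0,-0.4,15,-68,0,0]]
  ]
}}

```text
time: 10.25
tool_pos: [483.6, 108.4, 198.5]
tcp_rot: [-93.5, 90.0, -104.2]
ft_force: [-0.4, -0.5, 0.8]
finger_gap: 84.9
```

>>> {"name": "servo_tool", "arguments": {
  "commands": [
    [[0,0,0,0,-8,0,0],[0,0,0,0,-16,0,0],[0,0,0,0,-22,0,0],[0,0,0,0,-22,0,0],[0,0,0,0,-22,0,0]]
  ]
}}

```text
time: 10.75
tool_pos: [483.5, 109.9, 198.5]
tcp_rot: [-174.1, 90.0, -163.3]
ft_force: [-0.5, 0.1, -0.5]
finger_gap: 85.2
```

```bash
python3 - <<'E'
from h import *
go(J(-5,10,0),yaw=11)
snap('wrist','w7')
E
```

```text
t 10.75 pos [483.5 109.9 198.5] jawyaw 10.8 j6 [  7.  -9. 101.  -0.  88.  -4.] F [-0.5  0.1 -0.5] gap 85.2
shift cm [19.85 -0.56 -0.08] rv [-0.16 -0.01  0.  ] rows 4.0
```

View pics/w7.png

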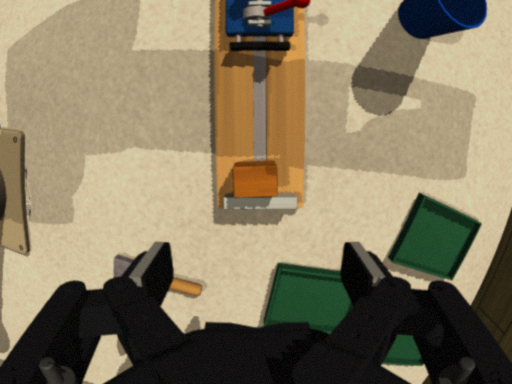

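```bash
python3 - <<'E'
from jig import *
p,d,c,C,h,s,v,ex,ey,cx=jigfit('w7')
def st(m,z,n):
    P=at_z('wrist',np.argwhere(m)[:,::-1],z,c); Q=np.array([toJ(k) for k in P])
    print(n,m.sum(),'x',np.percentile(Q[:,0],[1,50,99]).round(1),'y',np.percentile(Q[:,1],[1,50,99]).round(1),[np.round(k,1) for k in cv2.minAreaRect(Q[:,:2].astype(np.float32))])
roi=np.zeros_like(h,bool); roi[0:212,212:310]=1
Z=C[...,2]; row=np.arange(384)[:,None]
m=roi&(Z>30)&(Z<40)&(s<80)&(v>110)&(row>185); st(m,35,'stop')
m=roi&(Z>48)&(Z<62)&(h<20)&(s>150)&(row>150); st(m,55,'spacer')
m=roi&(v<60)&(row>30)&(row<60)&(Z>20); st(m,35,'face')
E
```

```text
wood n 11464 [array([471.4, 193.9]), array([111.5, 269. ]), np.float64(11.1)]
centreline slope deg -1.0907324537173717 width 109.91163082100894 33
jig ang 11.090732453717372 cl x-coord 499.8936968651064
stop 592 x [-44.   17.2  44.4] y [-28.  -21.5 -12.6] [array([  0.2, -20.2]), array([15.3, 90.4]), np.float64(89.8)]
spacer 1396 x [-30.4  -5.6  18.3] y [-6.9 10.7 28.8] [array([-5.9, 10.8]), array([50.1, 36.5]), np.float64(1.6)]
face 790 x [-36.3  -0.6  34. ] y [160.9 168.7 184.5] [array([ -0.6, 172.7]), array([23.6, 76.1]), np.float64(89.9)]
```

>>> {"name": "servo_tool", "arguments": {
  "commands": [
    [[0,4,-0.2,0,0,0,0],[0,9,-0.5,-0.1,-1,0,0],[0,14,-0.5,-0.1,-1.8,0,0],[0,18,-0.5,-0.1,-1.8,0,0],[0,18,-0.5,-0.1,-1.8,0,0],[0,18,-0.5,-0.1,-1.8,0,0]]
  ]
}}

```text
time: 11.4
tool_pos: [483.1, 104.8, 19.0]
tcp_rot: [174.1, 89.9, -173.1]
ft_force: [1.1, 0.1, 0.9]
finger_gap: 85.6
```

```bash
python3 - <<'E'
from h import *
go(J(-5.9,10.8,-22),yaw=12.6)
snap('wrist','w8')
E
```

```text
t 11.4 pos [483.1 104.8  19. ] jawyaw 12.8 j6 [  6.   0. 112.  -0.  68.  -6.] F [1.1 0.1 0.9] gap 85.6
shift cm [ 4.1   0.01 -0.04] rv [ 0.16 -0.09 -0.01] rows 0.8
```

View pics/w8.png

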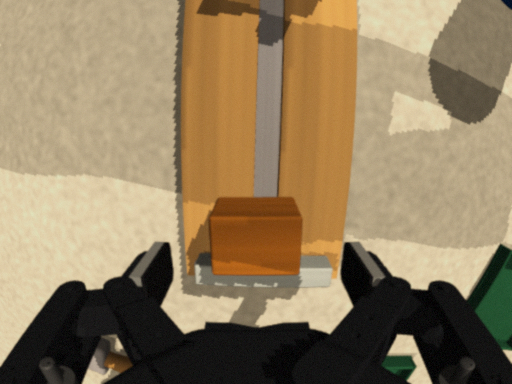

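>>> {"name": "servo_tool", "arguments": {
  "commands": [
    [[0,2,0,0,0,0,0],[0,4.3,0,0,0,0,0],[0,4.3,0,0,0,0,0],[255,4.3,0,0,0,0,0],[255,4.3,0,0,0,0,0],[255,4.3,0,0,0,0,0],[255,4.3,0,0,0,0,0],[255,4.3,0,0,0,0,0]]
  ],
  "force": 50
}}

```text
time: 12.25
tool_pos: [485.6, 105.1, -21.9]
tcp_rot: [-6.4, 89.8, 6.5]
ft_force: [-0.9, -0.0, 6.8]
finger_gap: 49.6
```

>>> {"name": "servo_tool", "arguments": {
  "commands": [
    [[255,-2,0,0,0,0,0],[255,-5,0,0,0,0,0],[255,-9,0,0,0,0,0],[255,-13,0,0,0,0,0],[255,-13,0,0,0,0,0]]
  ]
}}

```text
time: 12.75
tool_pos: [488.6, 105.5, 113.7]
tcp_rot: [-6.5, 89.3, 6.4]
ft_force: [1.1, 0.6, 0.8]
finger_gap: 49.4
```

```bash
python3 - <<'E'
from h import *
snap('wrist','w9')
p,d,c=snap('top','t2'); C=cloud('top',d,c)
hsv=cv2.cvtColor(p,cv2.COLOR_RGB2HSV); m=np.zeros((384,512),bool); m[155:215,255:303]=1
m&=(hsv[...,0]>45)&(hsv[...,0]<95)&(hsv[...,1]>70)
P=at_z('top',np.argwhere(m)[:,::-1],9,c)[:,:2].astype(np.float32); r0=cv2.minAreaRect(P); print(m.sum(),r0)
go([r0[0][0],r0[0][1],120],yaw=0)
E
```

```text
938 ((606.747802734375, -81.23683166503906), (122.87874603271484, 88.04036712646484), 0.3178858757019043)
t 12.85 pos [485.1 105.  108. ] jawyaw 12.8 j6 [  6.  -6. 108.   0.  78.  -7.] F [-0.2  0.7 -0.7] gap 49.5
shift cm [ -1.16 -20.86   7.73] rv [12.83  0.26  0.  ] rows 4.5
```

View pics/w9.png

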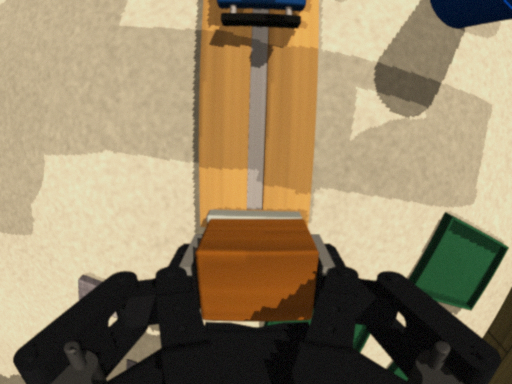

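>>> {"name": "servo_tool", "arguments": {
  "commands": [
    [[255,-1,-4,1.5,3,0,0],[255,-1.2,-9,3,6,0,0],[255,-1.2,-13,5,9,0,0],[255,-1.2,-17,6.5,12.8,0,0],[255,-1.2,-20.9,7.7,12.8,0,0],[255,4,-20.9,7.7,12.8,0,0],[255,8,-20.9,7.7,12.8,0,0],[255,8,-20.9,7.7,12.8,0,0]]
  ]
}}

```text
time: 13.65
tool_pos: [597.4, -80.6, 16.3]
tcp_rot: [167.4, 89.1, 167.4]
ft_force: [-1.6, 0.3, -1.3]
finger_gap: 49.4
```

```bash
python3 - <<'E'
from h import *
go([607,-80,-30],yaw=0)
snap('side','s6')
E
```

```text
t 13.65 pos [597.4 -80.6  16.3] jawyaw -0.0 j6 [-13.  17.  93.   0.  70. -13.] F [-1.6  0.3 -1.3] gap 49.4
shift cm [4.62 0.05 1.03] rv [-0.02 -0.89 -0.2 ] rows 0.9
```

View pics/s6.png

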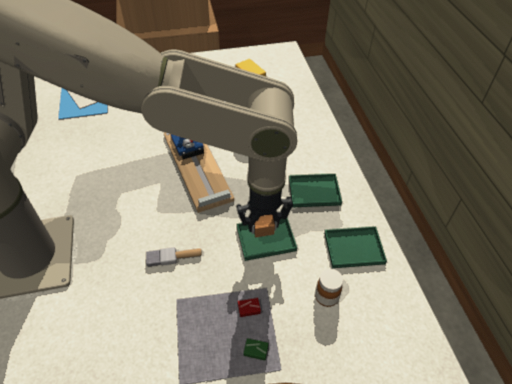

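>>> {"name": "servo_tool", "arguments": {
  "commands": [
    [[255,1.5,0,0.5,0,0,0],[255,3,0,0.5,0,0,0],[255,4.5,0,0.5,0,0,0],[255,4.5,0,0.5,0,0,0],[255,4.5,0,0.5,0,0,0]]
  ]
}}

```text
time: 14.2
tool_pos: [609.6, -81.6, -19.4]
tcp_rot: [170.0, 89.9, 170.1]
ft_force: [-0.1, 0.1, -0.2]
finger_gap: 49.6
```

```bash
python3 - <<'E'
from h import *
go([607,-80,-33],yaw=0)
E
```

```text
t 14.2 pos [609.6 -81.6 -19.4] jawyaw 0.0 j6 [-12.  21.  93.  -0.  66. -12.] F [-0.1  0.1 -0.2] gap 49.6
shift cm [ 1.36  0.16 -0.26] rv [ 0.05 -0.05 -0.01] rows 0.3
```

>>> {"name": "servo_tool", "arguments": {
  "commands": [
    [[255,0.7,0,0,0,0,0],[255,1.1,0,0,0,0,0],[255,1.1,0,0,0,0,0],[255,1.1,0,0,0,0,0]]
  ]
}}

```text
time: 14.6
tool_pos: [609.9, -81.9, -30.4]
tcp_rot: [170.1, 90.0, 170.1]
ft_force: [-0.7, -0.8, -1.1]
finger_gap: 49.8
```

```bash
python3 - <<'E'
from h import *
go([607,-80,-33],yaw=0)
E
```

```text
t 14.6 pos [609.9 -81.9 -30.4] jawyaw 0.0 j6 [-12.  22.  93.  -0.  65. -12.] F [-0.7 -0.8 -1.1] gap 49.8
shift cm [ 0.26  0.19 -0.29] rv [ 0.03 -0.01 -0.  ] rows 0.1
```

Lower a touch until contact, release, rise.

>>> {"name": "servo_tool", "arguments": {
  "commands": [
    [[255,0.2,0,0,0,0,0],[255,0.3,0,0,0,0,0],[255,0.3,0,0,0,0,0],[0,0.3,0,0,0,0,0],[0,0.3,0,0,0,0,0],[0,0.3,0,0,0,0,0],[0,-3,0,0,0,0,0],[0,-8,0,0,0,0,0]]
  ]
}}

```text
time: 15.4
tool_pos: [606.2, -81.0, 46.0]
tcp_rot: [167.5, 89.5, 167.5]
ft_force: [1.3, 0.2, -0.4]
finger_gap: 85.3
```

```bash
python3 - <<'E'
from h import *
go([520,-310,180],yaw=-5)
E
```

```text
t 15.4 pos [606.2 -81.   46. ] jawyaw 0.0 j6 [-12.  16.  91.   0.  73. -12.] F [ 1.3  0.2 -0.4] gap 85.3
shift cm [-13.37 -22.87  -8.74] rv [ 5.03 -0.49 -0.09] rows 5.6
```

>>> {"name": "servo_tool", "arguments": {
  "commands": [
    [[0,-4,-3,-1,0,0,0],[0,-7,-7,-3,1,0,0],[0,-10,-11,-5,2,0,0],[0,-12,-15,-6,3,0,0],[0,-12,-20,-7,4,0,0],[0,-12,-24,-8,5,0,0],[0,-12,-27,-8.5,5,0,0],[0,-12,-29,-8.7,5,0,0]]
  ]
}}

```text
time: 16.2
tool_pos: [521.9, -374.6, 169.5]
tcp_rot: [-106.5, 90.0, -111.6]
ft_force: [0.4, 0.2, -0.6]
finger_gap: 85.5
```

>>> {"name": "servo_tool", "arguments": {
  "commands": [
    [[0,0,0,0,0,0,0],[0,0,0,0,0,0,0]]
  ]
}}

```text
time: 16.4
tool_pos: [523.0, -371.8, 169.3]
tcp_rot: [118.7, 90.0, 113.7]
ft_force: [-0.4, -0.1, 0.1]
finger_gap: 85.0
```

```bash
python3 - <<'E'
from h import *
go([520,-380,180],yaw=-5)
snap('wrist','w10')
p,d,c=snap('top','t3')
cv2.imwrite('pics/t3c.png',cv2.resize(p[140:290,130:400,::-1],None,fx=2.9,fy=2.9,interpolation=cv2.INTER_CUBIC))
E
```

```text
t 16.4 pos [ 523.  -371.8  169.3] jawyaw -5.0 j6 [-40.  15.  80.   0.  86. -35.] F [-0.4 -0.1  0.1] gap 85.0
shift cm [-1.07 -0.84 -0.22] rv [-0.02 -0.02 -0.04] rows 0.3
```

View pics/w10.png

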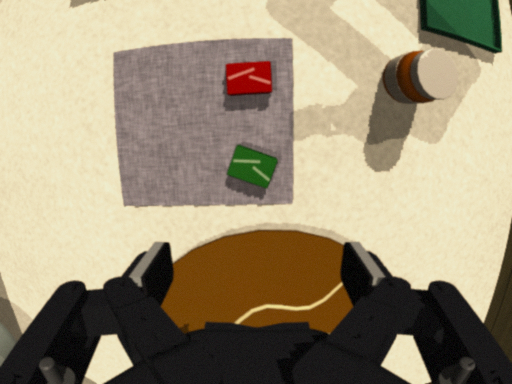

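View pics/t3c.png

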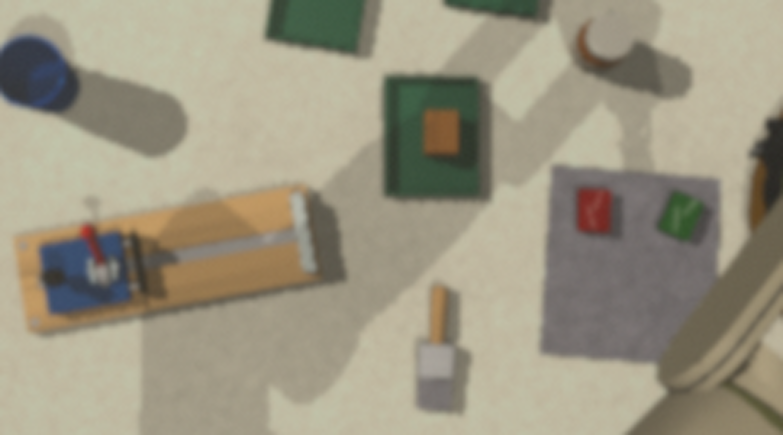

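```bash
cat > bars.py <<'E'
from h import *
HUE={'red':lambda h:(h<8)|(h>172),'green':lambda h:(h>40)&(h<85),'amber':lambda h:(h>10)&(h<28),'blue':lambda h:(h>95)&(h<130)}
def bars(tag,z,roi,name='wrist',cols=('red','green'),zr=None):
    p,d,c=load(tag); hsv=cv2.cvtColor(p,cv2.COLOR_RGB2HSV); h,s,v=[hsv[...,i].astype(int) for i in range(3)]
    R0=np.zeros(h.shape,bool); R0[roi[0]:roi[1],roi[2]:roi[3]]=1
    for k in cols:
        m=R0&HUE[k](h)&(s>110)
        if zr is not None:
            Z=cloud(name,d,c)[...,2]; m&=(Z>zr[0])&(Z<zr[1])
        m=cv2.morphologyEx(m.astype(np.uint8),cv2.MORPH_CLOSE,np.ones((5,5)))
        n,l,st,_=cv2.connectedComponentsWithStats(m); i=1+np.argmax(st[1:,4]); 
        P=at_z(name,np.argwhere(l==i)[:,::-1],z,c)[:,:2]
        (ctr,wh,a)=cv2.minAreaRect(P.astype(np.float32))
        if wh[0]<wh[1]: a-=90
        print(k,st[i,4],'ctr',np.round(ctr,1),'size',np.round(wh,1),'long-axis yaw',round((a+90)%180-90,1),'J',toJ(np.r_[ctr,z]).round(1)[:2])
E
python3 -c "
from bars import *
bars('w10',21,(40,200,110,300)); bars('w10',21,(40,200,110,300),zr=(18.5,30))"
```

```text
red 1483 ctr [ 523.9 -260.9] size [36.8 50.4] long-axis yaw -1.8 J [ -35.2 -356. ]
green 1363 ctr [ 518.9 -360.2] size [36.8 48.5] long-axis yaw -24.8 J [ -59.1 -452.6]
red 1428 ctr [ 523.9 -260.7] size [35.9 49.4] long-axis yaw -1.9 J [ -35.2 -355.9]
green 1335 ctr [ 518.7 -360.6] size [35.9 48.4] long-axis yaw -25.1 J [ -59.3 -453. ]
```

```bash
python3 -c "
from h import *
go([523.9,-260.8,20],yaw=-1.9)"
```

```text
t 16.5 pos [ 523.5 -370.8  169.5] jawyaw -4.9 j6 [-40.  14.  80.   0.  86. -35.] F [ 0.3 -0.2 -0.5] gap 85.7
shift cm [14.96 10.95 -0.9 ] rv [-3.02 -0.01 -0.03] rows 3.7
```

>>> {"name": "servo_tool", "arguments": {
  "commands": [
    [[0,2,4,-0.3,-1,0,0],[0,5,8,-0.6,-2,0,0],[0,9,11,-0.9,-3,0,0],[0,13,11,-0.9,-3,0,0],[0,15,11,-0.9,-3,0,0],[0,15,11,-0.9,-3,0,0],[0,15,11,-0.9,-3,0,0]]
  ]
}}

```text
time: 17.2
tool_pos: [524.1, -260.8, 20.3]
tcp_rot: [18.7, 90.0, 16.8]
ft_force: [-0.5, -0.0, 0.3]
finger_gap: 85.5
```

```bash
python3 -c "
from h import *
go([523.9,-260.8,-44],yaw=-1.9)
snap('wrist','w11')"
```

```text
t 17.2 pos [ 524.1 -260.8   20.3] jawyaw -1.9 j6 [-31.  14.  97.   0.  69. -30.] F [-0.5 -0.   0.3] gap 85.5
shift cm [ 6.43 -0.   -0.02] rv [-0.    0.01 -0.  ] rows 1.3
```

View pics/w11.png

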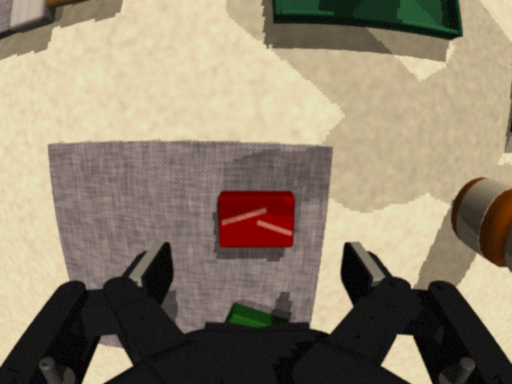

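>>> {"name": "servo_tool", "arguments": {
  "commands": [
    [[0,2.5,0,0,0,0,0],[0,4.5,0,0,0,0,0],[0,5.8,0,0,0,0,0],[0,6.3,0,0,0,0,0],[0,6.3,0,0,0,0,0],[150,6.3,0,0,0,0,0],[150,6.3,0,0,0,0,0],[150,6.3,0,0,0,0,0]]
  ],
  "force": 30
}}

```text
time: 18.05
tool_pos: [526.9, -264.0, -38.1]
tcp_rot: [-36.7, 89.6, -38.7]
ft_force: [-5.3, 0.8, 18.9]
finger_gap: 49.4
```

```bash
python3 -c "
from h import *
go([523.9,-260.8,-44],yaw=-1.9)
snap('wrist','w12')"
```

```text
t 18.05 pos [ 526.9 -264.   -38.1] jawyaw -2.0 j6 [-32.  19.  98.  -0.  63. -30.] F [-5.3  0.8 18.9] gap 49.4
shift cm [ 0.59  0.31 -0.31] rv [-0.06  0.3   0.23] rows 0.1
```

View pics/w12.png

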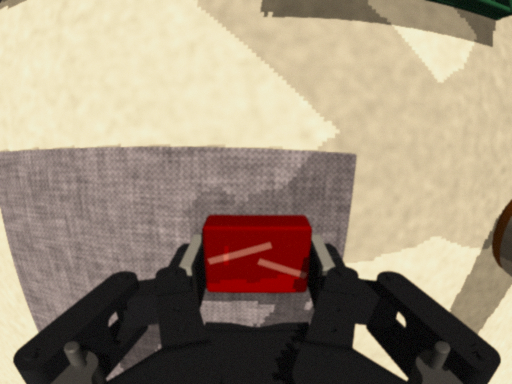

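>>> {"name": "servo_tool", "arguments": {
  "commands": [
    [[150,-1,0,0,0,0,0],[150,-3,0,0,0,0,0],[150,-7,0,0,0,0,0],[150,-11,0,0,0,0,0],[150,-13,0,0,0,0,0],[150,-13,0,0,0,0,0],[150,-13,0,0,0,0,0]]
  ]
}}

```text
time: 18.8
tool_pos: [524.0, -261.6, 87.1]
tcp_rot: [-28.0, 89.9, -29.9]
ft_force: [0.4, 0.6, -1.5]
finger_gap: 49.4
```

```bash
python3 -c "
from h import *
print(J(0,10,80))
go(J(0,10,80),yaw=11)
snap('wrist','w13')
bars('w13',0,(0,1,0,1)) if 0 else None"
```

```text
[488.61101362 105.16352682  80.        ]
t 18.8 pos [ 524.  -261.6   87.1] jawyaw -2.0 j6 [-32.   9.  94.   0.  76. -30.] F [ 0.4  0.6 -1.5] gap 49.4
shift cm [ 0.68 36.54 -4.8 ] rv [-12.96   0.06   0.04] rows 7.4
```

View pics/w13.png

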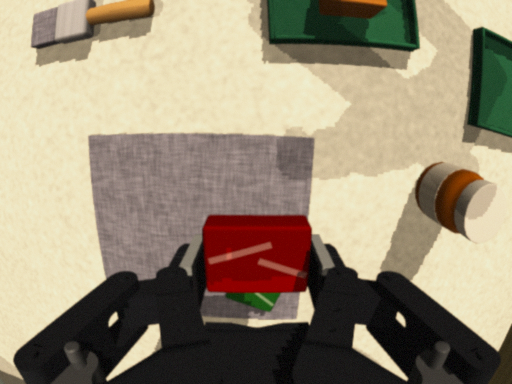

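```bash
cat > held.py <<'E'
from bars import *
import sys
def held(tag,col,q,yaw,off=59):
    p,d,c=load(tag); hsv=cv2.cvtColor(p,cv2.COLOR_RGB2HSV); h,s=hsv[...,0].astype(int),hsv[...,1]
    m=HUE[col](h)&(s>110); m[:200]=0; m[320:]=0; m[:,:190]=0; m[:,330:]=0
    C=cloud('wrist',d,c); L=down(yaw).inv().apply(C.reshape(-1,3)-q).reshape(384,512,3)
    k=m&(d>0)&(np.abs(L[...,0]-np.median(L[m][:,0]))<3)
    P=L[k]; print('n',k.sum(),'top x',np.median(P[:,0]).round(1),'rect(y,z)',[np.round(a,1) for a in cv2.minAreaRect(P[:,1:].astype(np.float32))],'y range',np.percentile(P[:,1],[1,99]).round(1))
E
python3 -c "
from held import *
held('w13','red',np.array([524,-261.6,87.1]),-2)"
```

```text
n 7164 top x -60.4 rect(y,z) [array([3.6, 0.1]), array([36.2, 50.4]), np.float64(0.1)] y range [-13.2  21.2]
```

>>> {"name": "servo_tool", "arguments": {
  "commands": [
    [[150,0,4,-0.5,-1,0,0],[150,0,9,-1,-3,0,0],[150,0,14,-1.8,-5,0,0],[150,0,19,-2.6,-7,0,0],[150,0,24,-3.3,-9,0,0],[150,0,29,-4,-11,0,0],[150,0,33,-4.5,-12.5,0,0],[150,0,36,-4.8,-13,0,0]]
  ]
}}

```text
time: 19.65
tool_pos: [485.7, 102.5, 84.4]
tcp_rot: [166.4, 89.8, 177.6]
ft_force: [-0.2, -1.4, -1.0]
finger_gap: 49.6
```

>>> {"name": "servo_tool", "arguments": {
  "commands": [
    [[150,2,0,0,0,0,0],[150,4,0,0,0,0,0],[150,4,0,0,0,0,0],[150,4,0,0,0,0,0]]
  ]
}}

```text
time: 20.05
tool_pos: [486.5, 99.7, 45.2]
tcp_rot: [175.2, 89.8, -173.8]
ft_force: [-0.1, -0.8, -1.3]
finger_gap: 49.3
```

```bash
python3 -c "
from held import *
q,_=pose()
go(J(0,3.2,-27),yaw=11)
snap('wrist','w14'); held('w14','red',q,11)"
```

```text
t 20.05 pos [486.5  99.7  45.2] jawyaw 11.0 j6 [  6.  -1. 110.  -0.  71.  -5.] F [-0.1 -0.8 -1.3] gap 49.3
shift cm [ 7.22 -0.19  0.34] rv [ 0.03 -0.22 -0.02] rows 1.4
n 7117 top x -60.5 rect(y,z) [array([3.7, 0.6]), array([50.4, 36.2]), np.float64(89.7)] y range [-13.   21.2]
```

View pics/w14.png

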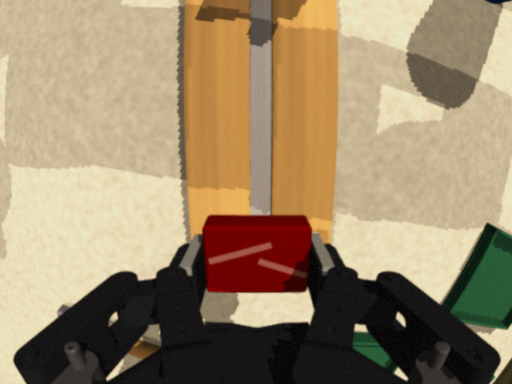

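>>> {"name": "servo_tool", "arguments": {
  "commands": [
    [[150,2,-0.1,0.3,0,-0.2,0],[150,4,-0.1,0.3,0,-0.2,0],[150,5.8,-0.1,0.3,0,-0.2,0],[150,5.8,-0.1,0.3,0,-0.2,0],[150,5.8,-0.1,0.3,0,-0.2,0]]
  ]
}}

```text
time: 20.6
tool_pos: [491.7, 99.3, -10.5]
tcp_rot: [-0.1, 89.8, 10.9]
ft_force: [0.9, -0.7, -0.4]
finger_gap: 49.2
```

```bash
python3 -c "
from held import *
go(J(0,4.1,-27),yaw=11)
q,_=pose();snap('wrist','w15'); held('w15','red',q,11)
p,d,c=snap('side','s7')
cv2.imwrite('pics/s7c.png',cv2.resize(p[110:220,140:270,::-1],None,fx=5,fy=5,interpolation=cv2.INTER_CUBIC))"
```

```text
t 20.6 pos [491.7  99.3 -10.5] jawyaw 11.0 j6 [  6.   4. 112.   0.  64.  -5.] F [ 0.9 -0.7 -0.4] gap 49.2
shift cm [ 1.65  0.04 -0.2 ] rv [0.01 0.22 0.  ] rows 0.3
n 7197 top x -60.5 rect(y,z) [array([3.6, 0.1]), array([36.4, 50.4]), np.float64(0.2)] y range [-13.5  21.2]
```

View pics/s7c.png

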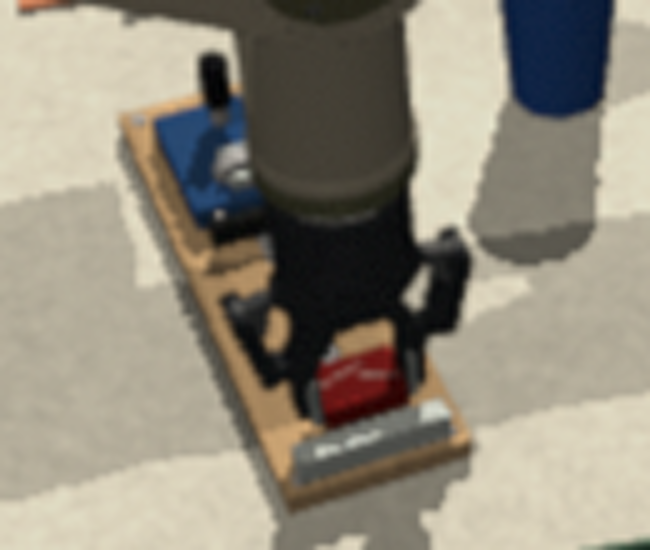

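>>> {"name": "servo_tool", "arguments": {
  "commands": [
    [[150,0.7,0,-0.2,0,0,0],[150,1.3,0,-0.2,0,0,0],[150,1.4,0,-0.2,0,0,0],[150,1.4,0,-0.2,0,0,0],[150,1.4,0,-0.2,0,0,0]]
  ]
}}

```text
time: 21.2
tool_pos: [489.3, 99.2, -25.4]
tcp_rot: [0.3, 89.8, 11.4]
ft_force: [0.5, -0.1, -0.6]
finger_gap: 49.3
```

```bash
python3 -c "
from held import *
print(toJ(pose()[0])); go(J(0,4.1,-27),yaw=11)"
```

```text
[ -0.43325472   3.99074455 -25.39930536]
t 21.2 pos [489.3  99.2 -25.4] jawyaw 11.0 j6 [  6.   5. 112.   0.  63.  -5.] F [ 0.5 -0.1 -0.6] gap 49.3
shift cm [0.16 0.01 0.04] rv [ 0.03  0.2  -0.  ] rows 0.0
```

>>> {"name": "servo_tool", "arguments": {
  "commands": [
    [[150,0.1,0,0,0,0,0],[150,0.15,0,0,0,0,0],[120,0.15,0,0,0,0,0],[50,0.15,0,0,0,0,0],[50,0,0,0,0,0,0],[50,-3,0,0,0,0,0],[50,-8,0,0,0,0,0],[50,-12,-2,0,0,0,0]]
  ]
}}

```text
time: 22.0
tool_pos: [492.4, 80.7, 96.4]
tcp_rot: [12.8, 89.8, 23.9]
ft_force: [0.7, -0.7, 0.5]
finger_gap: 68.6
```

```bash
python3 -c "
from held import *
go([518.8,-360.4,150],yaw=-25)
snap('wrist','w16')
bars('w16',33,(180,330,180,330),cols=['red'])"
```

```text
t 22.0 pos [492.4  80.7  96.4] jawyaw 11.1 j6 [  3.  -5. 108.   0.  77.  -8.] F [ 0.7 -0.7  0.5] gap 68.6
shift cm [ -5.41 -43.79  -5.91] rv [36.14  0.18 -0.11] rows 8.9
red 717 ctr [491.5  89.7] size [48.  10.6] long-axis yaw 11.1 J [-0.1 -5.7]
```

View pics/w16.png

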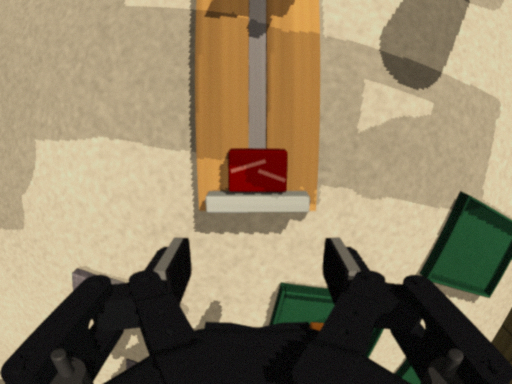

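```bash
python3 -c "
from held import *
bars('w16',33,(140,200,200,310),cols=['red'],zr=(29,40))"
```

```text
red 2445 ctr [489.1 102.3] size [48.9 36.2] long-axis yaw 11.1 J [-0.1  7.1]
```

>>> {"name": "servo_tool", "arguments": {
  "commands": [
    [[50,-1,-4,-0.4,4,0,0],[50,-2,-9,-1,8,0,0],[20,-3,-14,-1.7,12,0,0],[0,-4,-19,-2.4,16,0,0],[0,-5.4,-24,-3.1,20,0,0],[0,-5.4,-29,-3.8,24,0,0],[0,-5.4,-34,-4.5,28,0,0],[0,-5.4,-39,-5.2,32,0,0]]
  ]
}}

```text
time: 22.85
tool_pos: [515.7, -307.7, 148.5]
tcp_rot: [25.1, 89.8, 4.0]
ft_force: [1.0, 0.2, -0.3]
finger_gap: 85.4
```

>>> {"name": "servo_tool", "arguments": {
  "commands": [
    [[0,0,-1,0,4.1,0,0],[0,0,-2,0,4.1,0,0],[0,0,-2,0,4.1,0,0]]
  ]
}}

```text
time: 23.15
tool_pos: [507.9, -324.8, 147.9]
tcp_rot: [43.9, 89.8, 18.9]
ft_force: [0.0, 0.2, -1.1]
finger_gap: 85.5
```

```bash
python3 -c "
from held import *
go([518.8,-360.4,20],yaw=-25)
snap('wrist','w17')"
```

```text
t 23.15 pos [ 507.9 -324.8  147.9] jawyaw -25.0 j6 [-38.   9.  88.   0.  83. -13.] F [ 0.   0.2 -1.1] gap 85.5
shift cm [12.79 -2.79  2.46] rv [-0.02  0.12 -0.12] rows 2.7
```

View pics/w17.png

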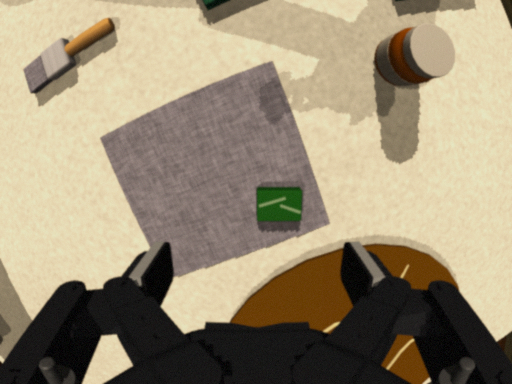

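```bash
python3 -c "
from held import *
bars('w17',21,(160,250,220,330),cols=['green'],zr=(18,30))
p,d,c=load('w17');C=cloud('wrist',d,c)
for uv in [(300,270),(335,280),(400,260),(270,300)]: print(C[uv[1],uv[0]].round(0))"
```

```text
green 1386 ctr [ 519.  -360.3] size [35.7 48.6] long-axis yaw -25.0 J [ -59.  -452.7]
[ 509. -447.   19.]
[ 543. -482.   18.]
[ 632. -497.   19.]
[ 458. -472.   20.]
```

>>> {"name": "servo_tool", "arguments": {
  "commands": [
    [[0,3,-1.5,1.2,0,0,0],[0,7,-2.8,2.4,0,0,0],[0,11,-2.8,2.4,0,0,0],[0,12.8,-2.8,2.4,0,0,0],[0,12.8,-2.8,2.4,0,0,0],[0,12.8,-2.8,2.4,0,0,0]]
  ]
}}

```text
time: 23.8
tool_pos: [519.5, -358.5, 21.1]
tcp_rot: [35.6, 89.8, 10.7]
ft_force: [0.1, -0.6, 0.7]
finger_gap: 85.2
```

```bash
python3 -c "
from held import *
go([519,-360.3,-36],yaw=-25)
snap('wrist','w18');bars('w18',21,(160,330,180,350),cols=['green'],zr=(17,30))"
```

```text
t 23.8 pos [ 519.5 -358.5   21.1] jawyaw -24.9 j6 [-39.  20.  89.   0.  71. -14.] F [ 0.1 -0.6  0.7] gap 85.2
shift cm [ 5.71 -0.19  0.01] rv [ 0.06  0.17 -0.12] rows 1.1
green 3826 ctr [ 518.6 -360.4] size [36.3 48.9] long-axis yaw -25.0 J [ -59.4 -452.8]
```

>>> {"name": "servo_tool", "arguments": {
  "commands": [
    [[0,2.5,-0.1,0,0,0,0],[0,4.5,-0.2,0,0,0,0],[0,5.6,-0.2,0,0,0,0],[0,5.6,-0.2,0,0,0,0],[0,5.6,-0.2,0,0,0,0],[80,5.6,-0.2,0,0,0,0],[150,5.6,-0.2,0,0,0,0],[150,5.6,-0.2,0,0,0,0]]
  ]
}}

```text
time: 24.65
tool_pos: [519.0, -361.9, -34.3]
tcp_rot: [18.5, 89.7, -6.6]
ft_force: [-0.1, 0.2, 0.9]
finger_gap: 49.4
```

>>> {"name": "servo_tool", "arguments": {
  "commands": [
    [[150,0,0,0,0,0,0],[150,0,0,0,0,0,0]]
  ]
}}

```text
time: 24.85
tool_pos: [519.0, -361.9, -34.3]
tcp_rot: [19.8, 89.7, -5.3]
ft_force: [0.2, 0.2, 6.4]
finger_gap: 49.4
```

>>> {"name": "servo_tool", "arguments": {
  "commands": [
    [[150,-1,0,0,0,0,0],[150,-4,0,0,0,0,0],[150,-8,0,0,0,0,0],[150,-12,0,0,0,0,0],[150,-12,0,0,0,0,0],[150,-12,0,0,0,0,0]]
  ]
}}

```text
time: 25.45
tool_pos: [518.7, -362.2, 86.4]
tcp_rot: [11.6, 89.7, -13.5]
ft_force: [0.2, 0.9, -1.1]
finger_gap: 49.1
```

```bash
python3 -c "
from held import *
go(J(0,46,60),yaw=11)
q,_=pose();snap('wrist','w19'); held('w19','green',q,-25)"
```

```text
t 25.45 pos [ 518.7 -362.2   86.4] jawyaw -25.1 j6 [-40.  16.  87.   0.  77. -15.] F [ 0.2  0.9 -1.1] gap 49.1
shift cm [  2.55  43.96 -24.66] rv [-36.07   0.35   0.04] rows 10.1
n 6040 top x -56.6 rect(y,z) [array([ 1. , -0.4]), array([50.1, 36.5]), np.float64(89.8)] y range [-15.6  18.6]
```

View pics/w19.png

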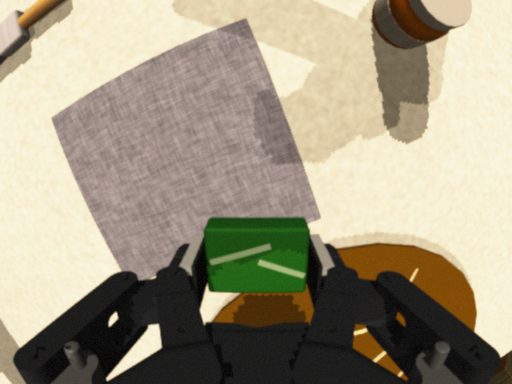

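>>> {"name": "servo_tool", "arguments": {
  "commands": [
    [[150,0,4,-2.2,-4,0,0],[150,0,8.5,-4.8,-8,0,0],[150,0,13,-7.3,-12,0,0],[150,0,17.5,-9.8,-16,0,0],[150,0,22,-12.3,-20,0,0],[150,0,26.5,-14.9,-24,0,0],[150,0,31,-17.4,-28,0,0],[150,0,35.5,-19.9,-32,0,0]]
  ]
}}

```text
time: 26.3
tool_pos: [486.4, 35.1, 82.5]
tcp_rot: [102.9, 90.0, 110.0]
ft_force: [1.0, 0.0, -1.7]
finger_gap: 49.3
```

```bash
python3 -c "
from held import *
go(J(0,44,20),yaw=11)"
```

```text
t 26.3 pos [486.4  35.1  82.5] jawyaw 7.1 j6 [ -2.  -5. 110.   0.  75.  -9.] F [ 1.   0.  -1.7] gap 49.3
shift cm [ 6.25 10.32  0.85] rv [-3.92 -0.01 -0.05] rows 2.4
```

>>> {"name": "servo_tool", "arguments": {
  "commands": [
    [[150,0,4,0.4,-2,0,0],[150,0,8,0.8,-4,0,0],[150,2,9,0.8,-4,0,0],[150,4,9,0.8,-4,0,0],[150,4,9,0.8,-4,0,0],[150,4,9,0.8,-4,0,0]]
  ]
}}

```text
time: 26.9
tool_pos: [484.2, 123.1, 43.1]
tcp_rot: [167.5, 90.0, 178.5]
ft_force: [-0.9, -0.1, 0.3]
finger_gap: 49.4
```

```bash
python3 -c "
from held import *
go(J(0,44,-23),yaw=11)
q,_=pose();snap('wrist','w20'); held('w20','green',q,11)"
```

```text
t 26.9 pos [484.2 123.1  43.1] jawyaw 10.9 j6 [  8.  -1. 110.   0.  71.  -3.] F [-0.9 -0.1  0.3] gap 49.4
shift cm [6.61 1.55 0.09] rv [-0.07 -0.03 -0.01] rows 1.4
n 6027 top x -56.7 rect(y,z) [array([1.4, 0.3]), array([50., 36.]), np.float64(89.5)] y range [-15.5  18.7]
```

View pics/w20.png

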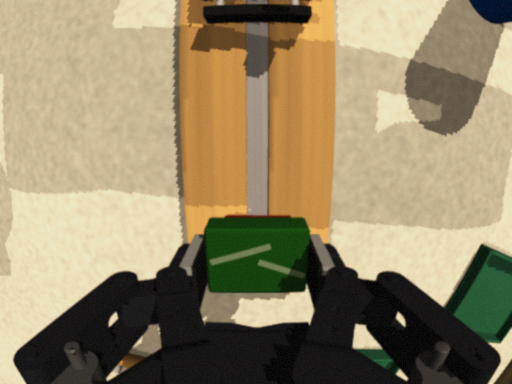

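>>> {"name": "servo_tool", "arguments": {
  "commands": [
    [[150,0,0.8,0.1,0,0,0],[150,1,1.6,0.1,0,0,0],[150,3,1.6,0.1,0,0,0],[150,5,1.6,0.1,0,0,0],[150,5,1.6,0.1,0,0,0],[150,5,1.6,0.1,0,0,0]]
  ]
}}

```text
time: 27.55
tool_pos: [483.7, 139.7, -5.5]
tcp_rot: [2.5, 89.9, 13.4]
ft_force: [-0.1, -0.1, -1.2]
finger_gap: 49.6
```

```bash
python3 -c "
from held import *
print(toJ(pose()[0]));go(J(0,44,-23),yaw=11)"
```

```text
[ 1.76344387 44.79387752 -5.46201973]
t 27.55 pos [483.7 139.7  -5.5] jawyaw 10.9 j6 [ 10.   4. 111.   0.  65.  -1.] F [-0.1 -0.1 -1.2] gap 49.6
shift cm [ 1.75 -0.08 -0.18] rv [-0.06  0.15 -0.01] rows 0.4
```

>>> {"name": "servo_tool", "arguments": {
  "commands": [
    [[150,0.8,0,-0.15,0,0,0],[150,1.5,-0.05,-0.15,0,0,0],[150,1.6,-0.05,-0.15,0,0,0],[150,1.6,-0.05,-0.15,0,0,0],[150,1.6,-0.05,-0.15,0,0,0]]
  ]
}}

```text
time: 28.05
tool_pos: [483.0, 138.7, -21.1]
tcp_rot: [0.1, 89.8, 11.0]
ft_force: [0.6, 0.0, -0.7]
finger_gap: 49.3
```

```bash
python3 -c "
from held import *
print(toJ(pose()[0]));go(J(0,44,-23),yaw=11)"
```

```text
[  0.89011652  43.95574349 -21.13660093]
t 28.05 pos [483.  138.7 -21.1] jawyaw 10.9 j6 [ 10.   5. 112.   0.  63.  -1.] F [ 0.6  0.  -0.7] gap 49.3
shift cm [ 0.19  0.   -0.09] rv [-0.07  0.22 -0.  ] rows 0.0
```

>>> {"name": "servo_tool", "arguments": {
  "commands": [
    [[150,0.1,0,-0.1,0,0,0],[150,0.2,0,-0.1,0,0,0],[150,0.2,0,-0.1,0,0,0],[120,0.2,0,-0.1,0,0,0],[50,0.2,0,-0.1,0,0,0],[50,0,0,-0.1,0,0,0],[50,-4,0,-0.1,0,0,0],[50,-9,0,-0.1,0,0,0]]
  ]
}}

```text
time: 28.85
tool_pos: [478.6, 137.8, 66.9]
tcp_rot: [178.8, 89.8, -170.3]
ft_force: [0.8, 0.2, 1.2]
finger_gap: 68.6
```

>>> {"name": "servo_tool", "arguments": {
  "commands": [
    [[50,-4,-2,0,0,0,0],[50,-8,-4,0,0,0,0],[50,-8,-4,0,0,0,0],[50,-8,-4,0,0,0,0]]
  ]
}}

```text
time: 29.25
tool_pos: [489.9, 98.9, 150.0]
tcp_rot: [-1.2, 89.6, 9.7]
ft_force: [0.1, -0.4, -0.2]
finger_gap: 68.6
```

```bash
python3 -c "
from held import *
go(J(-20,250,130),yaw=101)
snap('wrist','w21')
bars('w21',33,(100,260,190,320),zr=(29,40))"
```

```text
t 29.25 pos [489.9  98.9 150. ] jawyaw 10.9 j6 [  6.  -7. 105.   0.  82.  -5.] F [ 0.1 -0.4 -0.2] gap 68.6
shift cm [ 1.98 24.64 -2.08] rv [89.87  0.3  -0.29] rows 10.5
red 1659 ctr [489.1 102.8] size [49.  35.9] long-axis yaw 10.7 J [0.  7.6]
green 1646 ctr [482.1 139.4] size [47.8 34.6] long-axis yaw 10.9 J [ 0.2 44.9]
```

View pics/w21.png

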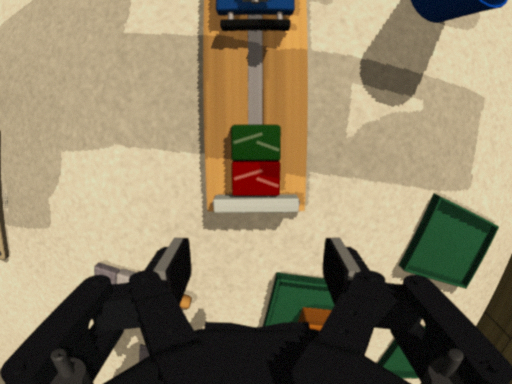

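>>> {"name": "servo_tool", "arguments": {
  "commands": [
    [[110,0,2,0,8.5,0,0],[110,0,4,0,17,0,0],[110,0,7,-0.2,25.5,0,0],[110,0,10,-0.5,34,0,0],[110,0,13,-0.6,42.5,0,0],[110,0,16,-0.6,51,0,0],[110,0,19,-0.3,59.5,0,0],[110,0,22,0,67.5,0,0]]
  ]
}}

```text
time: 30.1
tool_pos: [445.0, 316.1, 146.0]
tcp_rot: [-40.1, 89.9, -97.0]
ft_force: [0.4, 0.5, -0.2]
finger_gap: 48.3
```

```bash
python3 -c "
from held import *
go(J(0,255.5,120),yaw=101)"
```

```text
t 30.1 pos [445.  316.1 146. ] jawyaw -56.9 j6 [30.  1. 97. -0. 82. 87.] F [ 0.4  0.5 -0.2] gap 48.3
shift cm [ 2.59  1.37 -2.69] rv [22.13  0.06  0.04] rows 2.6
```

>>> {"name": "servo_tool", "arguments": {
  "commands": [
    [[110,0,0.5,-1,8,0,0],[110,0,1,-2,16,0,0],[110,1,1.3,-2.6,22.1,0,0],[110,2.6,1.3,-2.6,22.1,0,0],[110,2.6,1.3,-2.6,22.1,0,0],[110,2.6,1.3,-2.6,22.1,0,0]]
  ]
}}

```text
time: 30.7
tool_pos: [442.4, 343.0, 120.6]
tcp_rot: [0.8, 89.9, -77.7]
ft_force: [-0.4, -0.3, 0.5]
finger_gap: 48.5
```

```bash
python3 -c "
from held import *
go(J(0.5,255.7,10),yaw=101)
snap('wrist','w22')"
```

```text
t 30.7 pos [442.4 343.  120.6] jawyaw -78.5 j6 [ 33.   4.  97.  -0.  79. 111.] F [-0.4 -0.3  0.5] gap 48.5
shift cm [11.06  0.05 -0.36] rv [ 0.48  0.08 -0.  ] rows 2.2
```

View pics/w22.png

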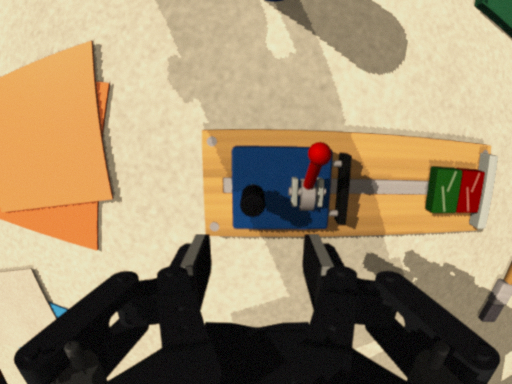

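>>> {"name": "servo_tool", "arguments": {
  "commands": [
    [[110,3,0.05,-0.35,0.4,0,0],[110,6,0.05,-0.35,0.4,0,0],[110,9,0.05,-0.35,0.4,0,0],[110,11,0.05,-0.35,0.4,0,0],[110,11,0.05,-0.35,0.4,0,0],[255,11,0.05,-0.35,0.4,0,0],[255,11,0.05,-0.35,0.4,0,0],[255,11,0.05,-0.35,0.4,0,0]]
  ],
  "force": 40
}}

```text
time: 31.55
tool_pos: [445.4, 348.2, 14.9]
tcp_rot: [97.9, 89.6, 18.9]
ft_force: [-0.4, -2.5, 5.6]
finger_gap: 19.1
```

>>> {"name": "servo_tool", "arguments": {
  "commands": [
    [[255,0,0,0,0,0,0],[255,0,0,0,0,0,0]]
  ]
}}

```text
time: 31.75
tool_pos: [445.3, 348.2, 14.9]
tcp_rot: [96.8, 89.6, 17.7]
ft_force: [-0.9, -3.4, 7.5]
finger_gap: 18.8
```

```bash
python3 -c "
from held import *
print(toJ(pose()[0]));go(J(0.5,138,10),yaw=101)"
```

```text
[  3.8976543  256.79866091  14.87538453]
t 31.75 pos [445.3 348.2  14.9] jawyaw -79.1 j6 [ 33.  11. 101.  -0.  68. 112.] F [-0.9 -3.4  7.5] gap 18.8
shift cm [ 0.48 -0.33 11.88] rv [-0.06 -0.04 -0.38] rows 2.4
```

>>> {"name": "servo_tool", "arguments": {
  "commands": [
    [[255,0,0,-0.2,0,0,0],[255,0,0,-0.4,0,0,0],[255,0,0,-0.4,0,0,0]]
  ]
}}

```text
time: 32.05
tool_pos: [444.7, 351.8, 14.9]
tcp_rot: [90.9, 89.6, 11.8]
ft_force: [-1.0, -4.5, 7.9]
finger_gap: 18.9
```

>>> {"name": "servo_tool", "arguments": {
  "commands": [
    [[255,0,0,-0.2,0,0,0],[255,0,0,-0.3,0,0,0],[255,0,0,-0.3,0,0,0]]
  ]
}}

```text
time: 32.35
tool_pos: [444.1, 354.6, 14.9]
tcp_rot: [89.6, 89.6, 10.5]
ft_force: [0.1, -5.3, 7.4]
finger_gap: 18.8
```

```bash
python3 -c "
from held import *
print(toJ(pose()[0]));go(J(0.5,138,10),yaw=101)"
```

```text
[  3.89640736 263.31826817  14.88616802]
t 32.35 pos [444.1 354.6  14.9] jawyaw -79.1 j6 [ 34.  11. 100.  -0.  68. 113.] F [ 0.1 -5.3  7.4] gap 18.8
shift cm [ 0.49 -0.33 12.53] rv [-0.06  0.   -0.37] rows 2.5
```

>>> {"name": "servo_tool", "arguments": {
  "commands": [
    [[255,0,0,-0.2,0,0,0],[255,0,0,-0.2,0,0,0]]
  ]
}}

```text
time: 32.55
tool_pos: [443.7, 356.6, 14.9]
tcp_rot: [90.0, 89.6, 11.0]
ft_force: [-1.1, -5.2, 7.5]
finger_gap: 18.9
```

>>> {"name": "servo_tool", "arguments": {
  "commands": [
    [[255,0,0,-0.2,0,0,0],[255,0,0,-0.2,0,0,0]]
  ]
}}

```text
time: 32.75
tool_pos: [443.5, 357.3, 14.8]
tcp_rot: [71.3, 89.6, -7.7]
ft_force: [-0.5, -10.9, 10.8]
finger_gap: 19.0
```

>>> {"name": "servo_tool", "arguments": {
  "commands": [
    [[255,0,0,-0.2,0,0,0],[255,0,0,-0.2,0,0,0]]
  ]
}}

```text
time: 32.95
tool_pos: [443.5, 357.3, 14.8]
tcp_rot: [46.4, 89.6, -32.7]
ft_force: [0.8, -20.3, 14.4]
finger_gap: 18.9
```

>>> {"name": "servo_tool", "arguments": {
  "commands": [
    [[255,0,0,1.3,0,0,0],[255,0,0,2.6,0,0,0],[255,0,0,3.9,0,0,0],[255,0,0,5.2,0,0,0],[255,0,0,6.5,0,0,0],[255,0,0,7.8,0,0,0],[255,0,0,9,0,0,0],[255,0,0,10,0,0,0]]
  ]
}}

```text
time: 33.75
tool_pos: [462.0, 263.7, 14.9]
tcp_rot: [111.8, 89.5, 32.7]
ft_force: [-0.9, 6.1, 4.7]
finger_gap: 18.8
```

```bash
python3 -c "
from held import *
print(toJ(pose()[0]));go(J(0.5,143.1,14.9),yaw=101)
snap('wrist','w23')"
```

```text
[  4.14712937 170.69669162  14.93889867]
t 33.75 pos [462.  263.7  14.9] jawyaw -79.1 j6 [ 24.   6. 106.   0.  67. 103.] F [-0.9  6.1  4.7] gap 18.8
shift cm [-0.01 -0.36  2.76] rv [-0.06 -0.18 -0.44] rows 0.6
```

View pics/w23.png

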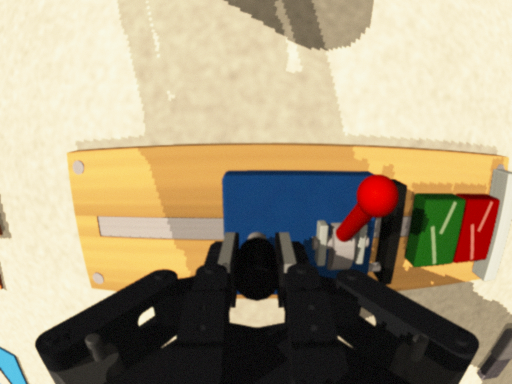

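>>> {"name": "servo_tool", "arguments": {
  "commands": [
    [[255,0,0,0.5,0,0,0],[255,0,0,0.9,0,0,0],[255,0,0,1.2,0,0,0],[255,0,0,1.4,0,0,0],[255,0,0,1.6,0,0,0],[255,0,0,1.7,0,0,0],[255,0,0,1.8,0,0,0],[255,0,0,1.8,0,0,0]]
  ]
}}

```text
time: 34.6
tool_pos: [465.4, 246.3, 14.9]
tcp_rot: [109.1, 89.5, 30.0]
ft_force: [-1.8, 5.3, 5.1]
finger_gap: 19.1
```

```bash
python3 -c "
from held import *
print(toJ(pose()[0]));go(J(0.5,143.1,14.9),yaw=101)
snap('wrist','w24')"
```

```text
[  4.18099859 152.97407517  14.92024422]
t 34.6 pos [465.4 246.3  14.9] jawyaw -79.1 j6 [ 22.   5. 107.   0.  67. 101.] F [-1.8  5.3  5.1] gap 19.1
shift cm [-0.   -0.37  0.99] rv [-0.05 -0.15 -0.44] rows 0.2
```

View pics/w24.png

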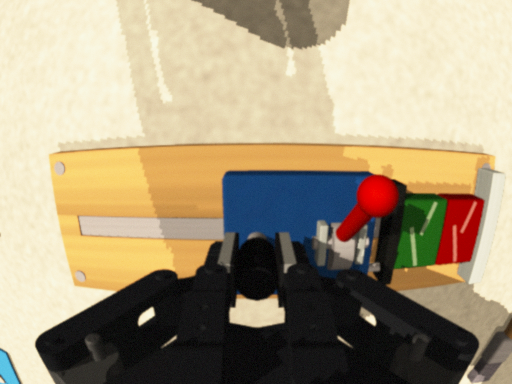

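>>> {"name": "servo_tool", "arguments": {
  "commands": [
    [[255,0,0,0.1,0,0,0],[255,0,0,0.2,0,0,0],[255,0,0,0.3,0,0,0],[255,0,0,0.4,0,0,0]]
  ]
}}

```text
time: 35.05
tool_pos: [466.1, 242.7, 14.9]
tcp_rot: [111.2, 89.5, 32.2]
ft_force: [-0.4, 6.7, 4.6]
finger_gap: 18.5
```

>>> {"name": "servo_tool", "arguments": {
  "commands": [
    [[255,0,0,0.1,0,0,0],[255,0,0,0.2,0,0,0]]
  ]
}}

```text
time: 35.25
tool_pos: [466.5, 240.9, 14.9]
tcp_rot: [113.1, 89.5, 34.0]
ft_force: [-1.6, 8.5, 4.6]
finger_gap: 18.9
```

```bash
python3 -c "
from held import *
print(toJ(pose()[0]));go(J(0.5,143.1,14.9),yaw=101)
p,d,c=snap('wrist','w25')
cv2.imwrite('pics/w25c.png',cv2.resize(p[150:300,340:510,::-1],None,fx=4,fy=4,interpolation=cv2.INTER_CUBIC))"
```

```text
[  4.16868617 147.47234487  14.92716502]
t 35.25 pos [466.5 240.9  14.9] jawyaw -79.0 j6 [ 22.   5. 108.   0.  67. 101.] F [-1.6  8.5  4.6] gap 18.9
shift cm [-0.   -0.37  0.44] rv [-0.04 -0.19 -0.45] rows 0.1
```

View pics/w25c.png

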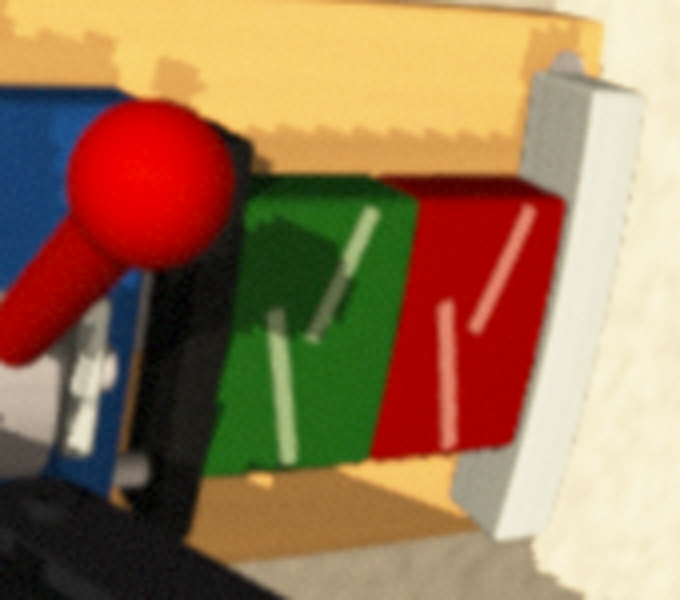

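>>> {"name": "servo_tool", "arguments": {
  "commands": [
    [[255,0,0,0.1,0,0,0],[255,0,0,0.1,0,0,0],[255,0,0,0.1,0,0,0]]
  ]
}}

```text
time: 35.6
tool_pos: [466.7, 240.0, 14.9]
tcp_rot: [113.5, 89.5, 34.5]
ft_force: [-1.6, 8.1, 4.6]
finger_gap: 18.7
```

>>> {"name": "servo_tool", "arguments": {
  "commands": [
    [[255,0,0,0.1,0,0,0],[255,0,0,0.1,0,0,0],[255,0,0,0.1,0,0,0]]
  ]
}}

```text
time: 35.9
tool_pos: [466.8, 239.2, 14.9]
tcp_rot: [114.8, 89.5, 35.8]
ft_force: [-1.2, 9.4, 4.0]
finger_gap: 18.7
```

>>> {"name": "servo_tool", "arguments": {
  "commands": [
    [[255,0,0,0.1,0,0,0],[255,0,0,0.1,0,0,0],[255,0,0,0.1,0,0,0]]
  ]
}}

```text
time: 36.2
tool_pos: [467.0, 238.4, 14.9]
tcp_rot: [116.5, 89.5, 37.5]
ft_force: [-1.8, 9.7, 4.6]
finger_gap: 18.7
```

```bash
python3 -c "
from held import *
print(toJ(pose()[0]));go(J(0.5,143.1,14.9),yaw=101)
for i in range(4): print(r.sense()['ft_force']@np.r_[-0.1908,.9816,0])
p,d,c=snap('wrist','w26')
cv2.imwrite('pics/w26c.png',cv2.resize(p[150:300,340:510,::-1],None,fx=4,fy=4,interpolation=cv2.INTER_CUBIC))"
```

```text
[  4.18002721 144.90796941  14.94086124]
t 36.2 pos [467.  238.4  14.9] jawyaw -79.0 j6 [ 21.   5. 108.   0.  67. 100.] F [-1.8  9.7  4.6] gap 18.7
shift cm [ 0.   -0.37  0.18] rv [-0.04 -0.23 -0.45] rows 0.1
9.840669229855946
9.840669229855946
9.840669229855946
9.840669229855946
```

View pics/w26c.png

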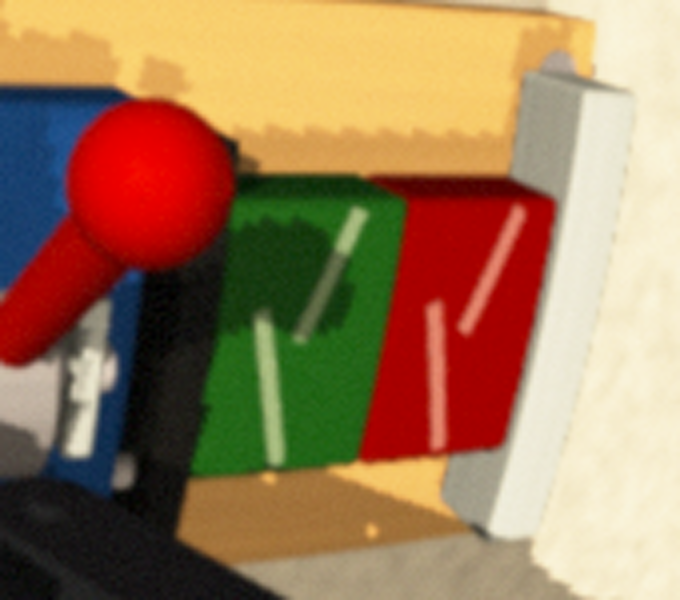

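```bash
cat > edge.py <<'E'
from held import *
def edges(tag):
    p,d,c=load(tag); g=cv2.cvtColor(p,cv2.COLOR_RGB2GRAY).astype(float)
    out=[]
    for row in (272,276,280):
        gr=g[row-1:row+2].mean(0); x=np.arange(370,402)
        seg=gr[370:402]; lo,hi=seg.min(),seg.max()
        i0=int(np.argmin(seg)); th=40
        j=[k for k in range(i0,len(seg)-1) if seg[k]<th<=seg[k+1]]
        l=[k for k in range(i0,0,-1) if seg[k]<th<=seg[k-1]]
        out.append((round(370+j[0]+(th-seg[j[0]])/(seg[j[0]+1]-seg[j[0]]),2) if j else None, round(370+l[0]-(th-seg[l[0]])/(seg[l[0]-1]-seg[l[0]]),2) if l else None))
    return out
if __name__=='__main__':
    for t in ('w23','w24','w25','w26'): print(t,edges(t))
    c=load('w26')[2]
    f=lambda dy,z: proj('wrist',J(-35,144.9-143.1+67+72-72-12.6+dy-0,z),c).round(1)
    for z in (17,35): print(z,[f(dy,z).tolist() for dy in (0,5,10)])
E
python3 edge.py
```

```text
w23 [(np.float64(392.15), np.float64(374.7)), (np.float64(391.29), np.float64(376.08)), (np.float64(390.32), np.float64(377.39))]
w24 [(np.float64(391.48), np.float64(374.41)), (np.float64(390.77), np.float64(375.44)), (np.float64(390.02), np.float64(376.64))]
w25 [(np.float64(388.68), np.float64(372.15)), (np.float64(387.84), np.float64(371.73)), (np.float64(387.02), None)]
w26 [(np.float64(385.36), np.float64(371.48)), (np.float64(384.4), None), (np.float64(383.58), None)]
17 [[[377.5, 271.3]], [[371.4, 271.8]], [[365.1, 272.2]]]
35 [[[386.4, 283.8]], [[379.9, 284.4]], [[373.3, 284.9]]]
```

>>> {"name": "servo_tool", "arguments": {
  "commands": [
    [[255,0,0,0.05,0,0,0],[255,0,0,0.05,0,0,0],[255,0,0,0.05,0,0,0]]
  ]
}}

```text
time: 36.55
tool_pos: [467.0, 238.1, 14.9]
tcp_rot: [117.8, 89.5, 38.8]
ft_force: [-1.5, 10.5, 4.4]
finger_gap: 18.6
```

```bash
python3 -c "
from edge import *
print(toJ(pose()[0]),r.sense()['ft_force']@np.r_[-0.1908,.9816,0])
snap('wrist','w27');print(edges('w27'))"
```

```text
[  4.18894325 144.57398142  14.9444826 ] 10.617010538150277
[(np.float64(385.01), np.float64(371.19)), (np.float64(384.14), None), (np.float64(383.17), None)]
```

>>> {"name": "servo_tool", "arguments": {
  "commands": [
    [[255,0,0,-0.1,0,0,0],[255,0,0,-0.1,0,0,0],[110,0,0,-0.1,0,0,0],[110,0,0,-0.1,0,0,0],[110,0,0,-0.1,0,0,0]]
  ]
}}

```text
time: 37.1
tool_pos: [465.5, 236.0, 12.8]
tcp_rot: [87.9, 89.8, 8.9]
ft_force: [0.1, 0.9, 0.2]
finger_gap: 48.4
```

```bash
python3 -c "
from edge import *
print(toJ(pose()[0]),r.sense()['ft_force']@np.r_[-0.1908,.9816,0])
p,d,c=snap('wrist','w28')
cv2.imwrite('pics/w28c.png',cv2.resize(p[150:300,200:510,::-1],None,fx=2.5,fy=2.5,interpolation=cv2.INTER_CUBIC))
go(J(70,94.6,60),yaw=101)"
```

```text
[  2.22891557 142.81227752  12.75838993] 0.8184682167185009
t 37.15 pos [465.4 235.9  12.6] jawyaw -79.1 j6 [ 21.   5. 108.  -0.  67. 100.] F [-0.4  0.2  0.4] gap 48.5
shift cm [-4.71  6.81  4.81] rv [-0.08  0.01 -0.2 ] rows 1.9
```

View pics/w28c.png

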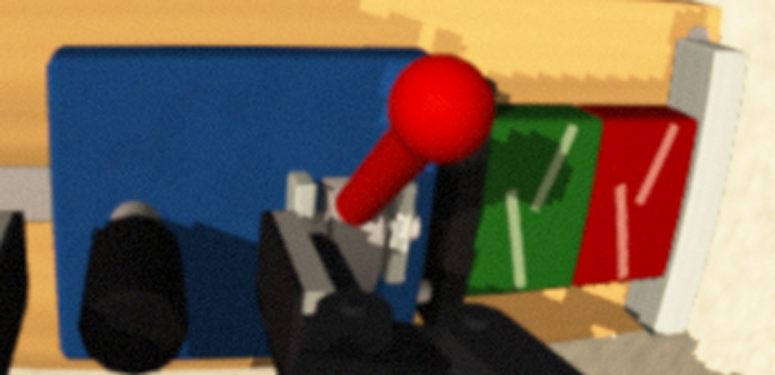

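>>> {"name": "servo_tool", "arguments": {
  "commands": [
    [[110,-3,0,0,0,0,0],[110,-7,0,0,0,0,0],[255,-8,1.5,1,0,0,0],[255,-8,4,3,0,0,0],[255,-8,6.5,4.8,0,0,0],[255,-8,7.8,4.8,0,0,0],[255,-8,7.8,4.8,0,0,0],[255,-8,7.8,4.8,0,0,0]]
  ]
}}

```text
time: 37.95
tool_pos: [550.2, 203.6, 92.4]
tcp_rot: [90.8, 89.9, 11.7]
ft_force: [-1.2, 0.4, -1.0]
finger_gap: -0.0
```

```bash
python3 -c "
from edge import *
print(toJ(pose()[0]))
go(J(78,94.6,27),yaw=101)
p,d,c=snap('top','t4')
cv2.imwrite('pics/t4c.png',cv2.resize(p[180:270,120:260,::-1],None,fx=5.5,fy=5.5,interpolation=cv2.INTER_CUBIC))
snap('side','s8'); p=load('s8')[0]
cv2.imwrite('pics/s8c.png',cv2.resize(p[100:220,140:270,::-1],None,fx=5,fy=5,interpolation=cv2.INTER_CUBIC))"
```

```text
[79.25362292 94.8425471  92.36325799]
t 37.95 pos [550.2 203.6  92.4] jawyaw -79.1 j6 [15.  9. 94. -0. 77. 94.] F [-1.2  0.4 -1. ] gap -0.0
shift cm [ 6.54 -0.14  0.02] rv [-0.08 -0.   -0.12] rows 1.3
```

View pics/s8c.png

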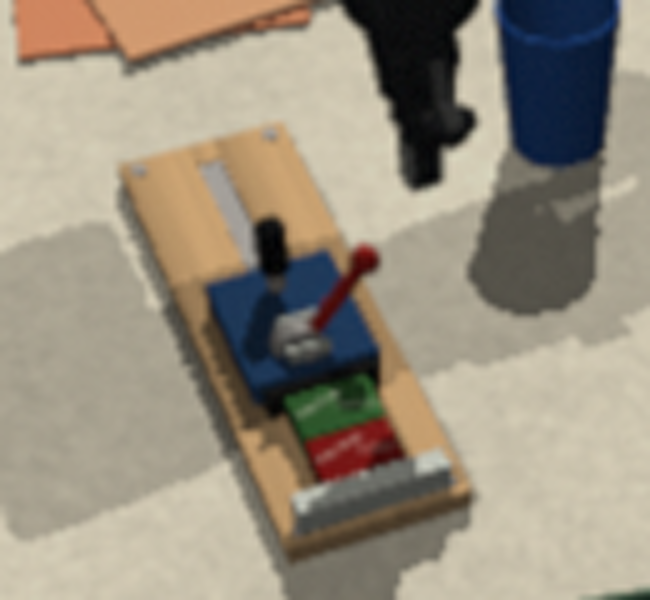

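>>> {"name": "servo_tool", "arguments": {
  "commands": [
    [[255,3,0,0,0,0,0],[255,6,0,0,0,0,0],[255,6.5,0,0,0,0,0],[255,6.5,0,0,0,0,0],[255,6.5,0,0,0,0,0]]
  ]
}}

```text
time: 38.55
tool_pos: [551.8, 204.2, 29.5]
tcp_rot: [91.5, 89.7, 12.5]
ft_force: [-0.1, -0.1, 0.8]
finger_gap: 0.0
```

```bash
python3 -c "
from edge import *
print(toJ(pose()[0]))
go(J(-9,94.6,27),yaw=101)
snap('wrist','w29')"
```

```text
[80.87782438 95.1737346  29.5078952 ]
t 38.55 pos [551.8 204.2  29.5] jawyaw -79.0 j6 [15. 13. 97. -0. 70. 94.] F [-0.1 -0.1  0.8] gap 0.0
shift cm [ 0.2  -8.99  0.06] rv [-0.05 -0.01 -0.3 ] rows 1.8
```

View pics/w29.png

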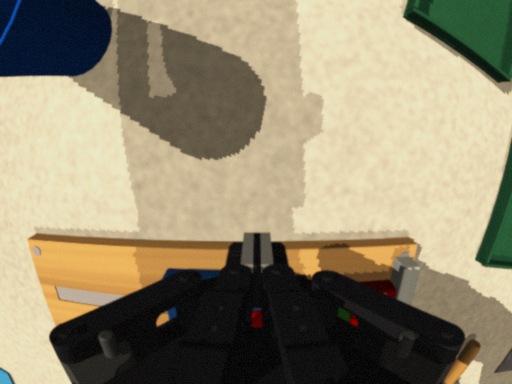

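>>> {"name": "servo_tool", "arguments": {
  "commands": [
    [[255,0.2,-2,0,0,0,0],[255,0.2,-3.2,0,0,0,0],[255,0.2,-4.2,0,0,0,0],[255,0.2,-5.2,0,0,0,0],[255,0.2,-6.2,0,0,0,0],[255,0.2,-7.2,0,0,0,0],[255,0.2,-8,0,0,0,0],[255,0.2,-8.5,0,0,0,0]]
  ]
}}

```text
time: 39.4
tool_pos: [468.7, 188.0, 26.3]
tcp_rot: [91.8, 89.6, 12.8]
ft_force: [10.6, 2.5, 0.6]
finger_gap: -0.3
```

```bash
python3 -c "
from edge import *
print(toJ(pose()[0]))
go(J(-11,94.6,27),yaw=101)
snap('side','s9'); p=load('s9')[0]
cv2.imwrite('pics/s9c.png',cv2.resize(p[100:220,140:270,::-1],None,fx=5,fy=5,interpolation=cv2.INTER_CUBIC))"
```

```text
[-3.71147573 95.07509408 26.28580968]
t 39.4 pos [468.7 188.   26.3] jawyaw -79.1 j6 [ 16.   1. 110.  -0.  68.  95.] F [10.6  2.5  0.6] gap -0.3
shift cm [-0.08 -0.73  0.05] rv [-0.07 -0.01 -0.43] rows 0.1
```

View pics/s9c.png

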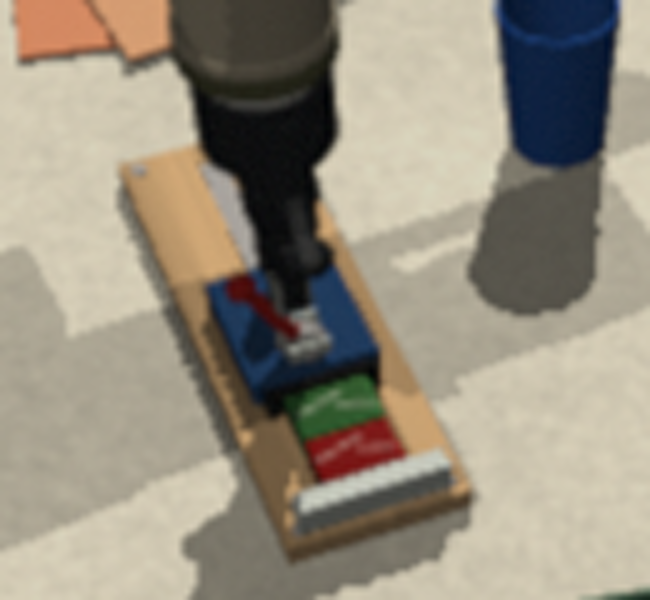

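>>> {"name": "servo_tool", "arguments": {
  "commands": [
    [[255,0,-0.3,0,0,0,0],[255,0,-0.6,0,0,0,0],[255,0,-0.8,0,0,0,0],[255,0,-0.8,0,0,0,0]]
  ]
}}

```text
time: 39.85
tool_pos: [461.7, 186.7, 26.9]
tcp_rot: [92.9, 89.5, 13.8]
ft_force: [8.2, 1.7, 2.0]
finger_gap: 0.1
```

```bash
python3 -c "
from edge import *
print(toJ(pose()[0]))
go(J(-11,94.6,27),yaw=101)
snap('side','s10'); p,d,c=load('s10')
for a in (0,.1,.2,.3,.4): print(a,((proj('side',J(66*np.sin(a-.7),94.6,33+66*np.cos(a-.7)),c)-[140,100])*5).round(0))
cv2.imwrite('pics/s10c.png',cv2.resize(p[100:220,140:270,::-1],None,fx=5,fy=5,interpolation=cv2.INTER_CUBIC))"
```

```text
[-10.83321078  95.20367417  26.89312852]
t 39.85 pos [461.7 186.7  26.9] jawyaw -79.1 j6 [ 16.  -0. 111.  -0.  68.  95.] F [8.2 1.7 2. ] gap 0.1
shift cm [-0.01 -0.02  0.06] rv [-0.07 -0.02 -0.49] rows 0.1
0 [[223. 299.]]
0.1 [[231. 291.]]
0.2 [[240. 284.]]
0.3 [[250. 278.]]
0.4 [[260. 272.]]
```

View pics/s10c.png

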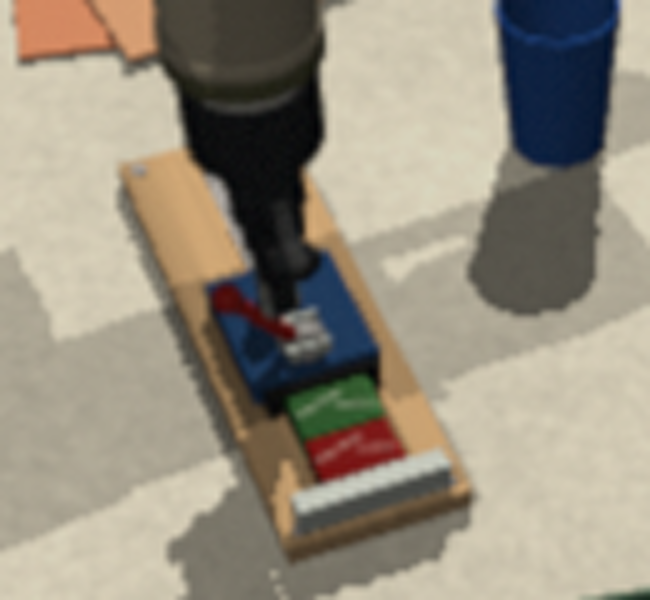

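>>> {"name": "servo_tool", "arguments": {
  "commands": [
    [[255,0,1,0,0,0,0],[255,0,2.5,0,0,0,0],[255,-4,2.5,0,0,0,0],[255,-8,2.5,0,0,0,0],[255,-12,1,0,0,0,0],[255,-16,-3,0,0,0,0],[255,-16,-6,0,0,0,0],[255,-16,-6,0,0,0,0]]
  ]
}}

```text
time: 40.7
tool_pos: [397.7, 174.4, 186.3]
tcp_rot: [93.4, 89.8, 14.4]
ft_force: [0.7, -0.1, -0.4]
finger_gap: 0.1
```

```bash
python3 -c "
from edge import *
go(J(-60,70,180),yaw=101)
p,d,c=snap('wrist','w30')
bars('w30',33,(60,260,200,460),zr=(29,40))
snap('top','t5')
cv2.imwrite('pics/t5c.png',cv2.resize(load('t5')[0][140:290,120:400,::-1],None,fx=2.8,fy=2.8,interpolation=cv2.INTER_CUBIC))
C=cloud('wrist',d,c);hsv=cv2.cvtColor(p,cv2.COLOR_RGB2HSV)
m=((hsv[...,0]<5)|(hsv[...,0]>174))&(hsv[...,1]>180)&(C[...,2]>80)&(C[...,2]<110)
print('ball',toJ(np.median(C[m],0)))"
```

```text
t 40.7 pos [397.7 174.4 186.3] jawyaw -79.0 j6 [ 17. -19. 111.  -0.  88.  96.] F [ 0.7 -0.1 -0.4] gap 0.1
shift cm [0.64 1.6  2.53] rv [-0.03 -0.01 -0.19] rows 0.6
red 1247 ctr [489.9  99.7] size [49.3 34.8] long-axis yaw 12.1 J [0.2 4.4]
green 1317 ctr [482.5 138.7] size [47.9 40.2] long-axis yaw 11.9 J [ 0.4 44.1]
ball [-38.4065085   95.34536141  93.17246464]
```

View pics/w30.png

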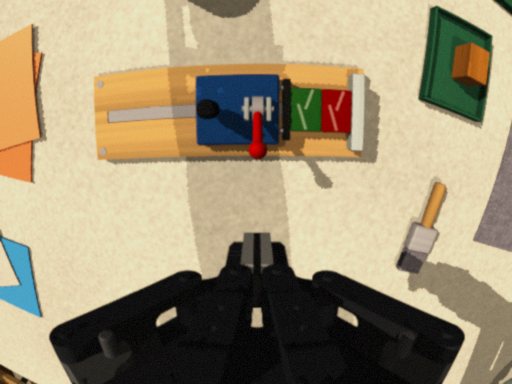

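View pics/t5c.png

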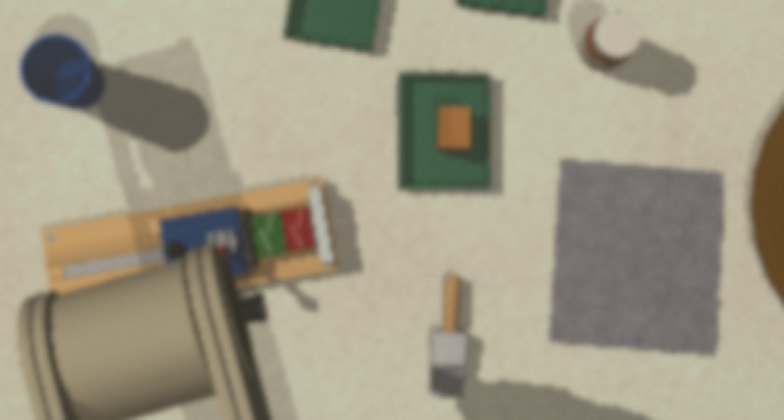

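>>> {"name": "servo_tool", "arguments": {
  "commands": [
    [[255,2,0,2,0,0,0],[255,5,0.2,4,0,0,0],[255,7,0.2,4.5,0,0,0],[255,7,0.2,4.5,0,0,0],[255,7,0.2,4.5,0,0,0]]
  ]
}}

```text
time: 41.3
tool_pos: [410.6, 130.8, 114.7]
tcp_rot: [104.6, 90.0, 25.5]
ft_force: [-0.3, 0.4, 0.1]
finger_gap: -0.1
```

```bash
python3 -c "
from edge import *
print(toJ(pose()[0]))
p,d,c=snap('wrist','w31')
bars('w31',33,(40,260,190,460),zr=(29,40))
cv2.imwrite('pics/w31c.png',cv2.resize(p[40:240,160:420,::-1],None,fx=3,fy=3,interpolation=cv2.INTER_CUBIC))"
```

```text
[-71.66602956  50.07598636 114.70936439]
red 2121 ctr [489.9  99.7] size [48.7 35.1] long-axis yaw 11.2 J [0.2 4.4]
green 2219 ctr [483.2 136.4] size [48.2 36.1] long-axis yaw 11.3 J [ 0.6 41.7]
```

View pics/w31c.png

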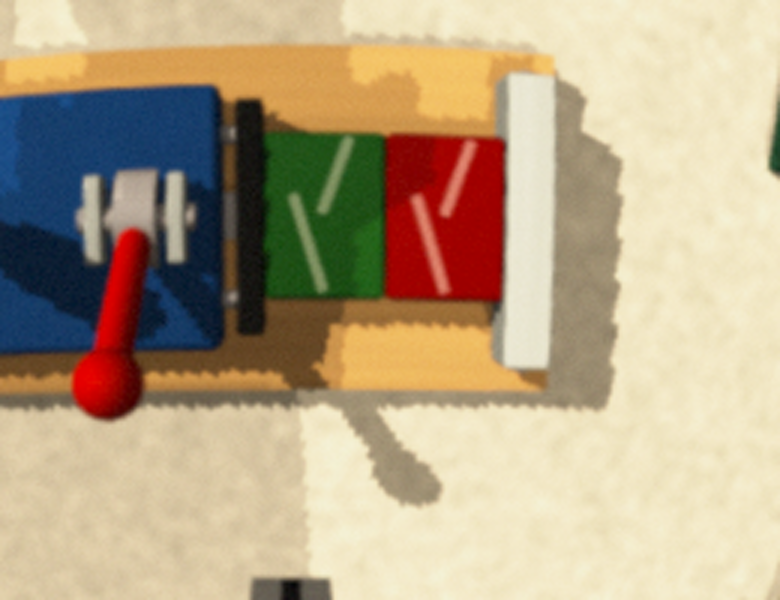

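```bash
python3 -c "
from edge import *
a=[]
for t,x0 in (('w21',None),('w22',None),('w31',None)):
    p,d,c=load(t); 
    best=[]
    # sample along jig y at several x, z=35
    for jx in (-32,-28,28,32):
        ys=np.arange(0,260,0.5); uv=proj('wrist',np.array([J(jx,y,34.5) for y in ys]),c).astype(np.float32)
        v=cv2.remap(p,uv[:,0][None],uv[:,1][None],cv2.INTER_LINEAR)[0].astype(int)
        hsv=cv2.cvtColor(v[None].astype(np.uint8),cv2.COLOR_RGB2HSV)[0]
        blue=(hsv[:,0]>100)&(hsv[:,0]<125)&(hsv[:,1]>140)&(v[:,2]>60); black=(v.max(1)<45)
        yb=ys[blue]; 
        f=yb.min() if len(yb) else 0
        k=black&(ys<f)&(ys>f-30); print(t,jx,'fence front',f,'plate',ys[k].min() if k.any() else None, ys[k].max() if k.any() else None)
"
```

```text
w21 -32 fence front 184.0 plate 161.0 182.5
w21 -28 fence front 183.5 plate 160.5 182.5
w21 28 fence front 184.0 plate 160.5 182.5
w21 32 fence front 184.0 plate 161.5 182.5
w22 -32 fence front 184.0 plate 164.5 183.0
w22 -28 fence front 184.0 plate 164.5 176.0
w22 28 fence front 184.5 plate 164.5 182.5
w22 32 fence front 207.5 plate None None
w31 -32 fence front 78.0 plate 59.0 72.0
w31 -28 fence front 80.5 plate 59.0 73.5
w31 28 fence front 72.5 plate 59.0 71.5
w31 32 fence front 72.5 plate 59.5 71.5
```

```bash
python3 -c "
from bench import r
print(r.hand_in()); print(r.sense()['time'])"
```

```text
the job is handed in; nothing more can be done
None
the job is handed in; nothing more can be done
```

The job is done and handed in, at about 41 s of robot time. I flipped the lever free, slid the fence back and put the spacer in the green tray nearest the base. The only two bars on the mat, dark red and green, now lie in the bed with the fence pushed up and the lever locked. I did not touch the cup, jar or brush.

**Last checks:**
- **Row:** the bars are 0.2 and 0.6 mm off the centre line and within about 0.3° of square. They are tight against each other, and the last close-up shows no gap at the stop.
- **Lever:** about 0.03 rad just after the push, so locked. The arm stood clear of everything at hand-in.
- **Force on the glass:** about 5 N at most by my readings. That is the rise in wrist force over the fence's sliding friction.

**Where readings disagreed:**
- **Push-in of the sprung face:** the direct wrist-camera shift gave 4.9–5.3 mm and the force rise gave 4.5–5 mm. The fence travel from its end stop gave 3.5 mm, and comparing pictures before and after gave 6–7 mm. I took about 5 mm, half the travel, as the most likely value.
- **Fingertips:** they sat about 41–45 mm behind the stated tool point. My first lever push therefore passed over the lever without touching it. I worked out the real offset from the pictures and used it from then on.
- **Grip on the red bar:** with that offset still uncertain, the fingertips pressed the mat with about 19 N as they closed on the bar.

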